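# Lock the curing salt away

### The job

Curing salt must be kept locked up: pick up the red-capped tin lying on the counter, stand it upright (cap up) on the counter and let go of it, then take it again from above and set it upright in the free cell of the green lock box. Then shut the lid fully and swing its steel hasp down over the red sprung catch on the front, pressing gently until it snaps in and stays flush; do not force it, and leave the other tins, the stapler and the cup where they are.

Things in the scene. Friction and masses are not known exactly. Their poses are not given: they have to be found in the camera images.
- tin_cure: the curing-salt tin, a square metal tin with a RED cap and a white paper band, 46 x 46 mm section, 108 mm long with cap (the cap is as wide as the tin, last 14 mm), about 0.3 kg; starts lying on one side. Origin: middle of the length on the side it lies on at first (23 mm off the tin's axis); own x runs along the tin from base to cap, own z points from the origin through the tin's axis
- tin_base (a point): centre of that tin's base end face (axes as the tin's)
- tin_cap (a point): centre of that tin's cap end face, 108 mm from tin_base (axes as the tin's)
- tin_spice: a like tin with a YELLOW cap and brown band, lying on the counter; leave it alone. Origin and axes as for tin_cure
- tin_stored: a like tin with a BLUE cap that already stands in the other cell of the box; leave it alone. Origin: centre of its base; its top is 108 mm above
- stapler: black stapler, 150 x 36 mm, 42 mm high, lying on the counter; leave it alone. Origin: centre of its underside, x along its length
- cup: white cup, 84 mm across, 100 mm high, standing behind; leave it alone. Origin: centre of its underside
- lockbox: green steel lock box fixed on the counter, tub 110 mm deep (own x, front at -x towards the robot) x 190 mm wide (own y), walls 5 mm thick, rim 70 mm above the counter. Origin: centre of its underside, z up. Inside is a wooden insert, its top 60 mm above the counter, with two square cells 59 x 59 mm; the free one is on the own +y side, centres 104 mm apart. With the lid shut the box is 123 mm high
- cell (a point): centre of the floor of the free cell (5 mm above the counter; axes as the box's). A tin standing in it rises 43 mm above the rim
- lid (a joint): angle of the lid, rad: 0 fully shut, about 1.7 standing open. Deep lid 110 x 190 mm, 53 mm high, hinged along the rear rim of the tub (box x +55 mm, height 70 mm); the hinge is stiff, about 0.5 N m, so it stays where it is left
- lid_hinge (a point): middle of the lid's hinge line (axes as the box's; hinge line along y)
- lid_front (a point): middle of the lid's front top edge (110 mm in front of and 53 mm above the hinge line when shut). Axes as the lid's: x from the front to the hinge, y along the hinge line, z out of the lid's top face
- hasp (a joint): angle of the hasp to the lid, rad: 0 hanging flush down the front, latched; 1.57 sticking straight out from the lid's front. The hasp is a steel strap 36 mm wide, 4 mm thick, 59 mm long, in the middle of the lid's front; its hinge line (along the box's y) lies, with the lid shut, 59 mm in front of the box's origin and 86 mm above the counter. It is a little stiff and stays where it is left
- hasp_end (a point): middle of the hasp's free end, 56 mm from its hinge line; 30 mm above the counter when latched. Axes as the hasp's: z from the end to the hinge line, x towards the box when latched
- catch (a joint): how far the red sprung catch is pushed down, m: 0 up (its rest, also when latched), 0.010 fully down. The hasp's end rides down its sloping front under a push of about 4 N at the end of the strap (more, nearer its hinge) and snaps in behind the lip
- catch_top (a point): middle of the top of the catch's lip, 65 mm in front of the box's origin, 33 mm above the counter; the catch is 24 mm wide
Not all that is in view belongs to the job. Leave any purple look-alike of the lockbox alone.

How it is judged:
By the outcome, as a careful person would: the job done as asked, in the order asked, and still so for the second after the job is handed in, with the robot touching nothing.
It also fails if it takes over 72 s, if anything falls off the work surface, if the arm or the gripper's body presses on something with over 40 N, if the wrist force passes 120 N, or if a joint passes its speed limit or range.

### The arm

A 6-joint arm with a two-finger parallel gripper is mounted at the origin on the work surface. World frame = base frame: x ahead of the robot, y to its left, z up, the work surface at z = 0. Lengths are in m, angles in rad, forces in N, time in s.
With the tool pointing down it reaches from about 0.275 to 0.725 m from the base axis. Payload 15.9 kg.
Tool frame: the origin (TCP) lies midway between the tips of the shut fingers; the grasp point (between the pads) lies 19 mm behind it (bot.grasp_offset is the distance from the TCP to the grasp point, in m); z points along the fingers, y is the line along which they close (so a half turn about z gives the same grasp; the last joint's range is limited). The gripper opens to 85 mm and grips with 20 to 120 N. Pads are 22 mm wide; open, the fingers measure 114 mm over their backs; the gripper's body (76 mm by 85 mm) begins 54 mm behind the grasp point. The pads swing forward as they close: fully open they stand 13 mm farther back than shut.
Start: joints at [1.269, 0.213, -0.034, 1.323, 0, 1.571], TCP at [0.149, 0.477, 0.196] pointing down, gripper open.
Joint ranges: [-2.98, 2.98], [-0.74, 1.72], [-1.14, 1.35], [-2.1, 2.04], [-1.57, 1.44], [-3.14, 3.14]. Speed limits (rad/s): [1.89, 1.89, 2.39, 2.57, 3.14, 3.14].

### API

Orientations are given as a rotation vector (axis times angle).
In Python, from workcell import bot gives the robot as it stands.
- The arm moves only by the shell command python3 -m inch 'ROWS' [FORCE]. ROWS is JSON, a list of rows, each a list of 3 entries, a list of its own where there are three numbers: the shift along the world's x, y, z normalised to -1 to 1, where 1 is 100 mm, then the turn, a rotation vector about the world's x, y, z normalised to -1 to 1, where 1 is pi rad, then the closure, from -1 (fully open) to 1 (shut). In form: [[[x, y, z], [wx, wy, wz], fingers], ...]. A call has 1 to 10 rows; each row is the pose to reach, as a shift and turn from the pose commanded when the call began, turning the shorter way round; what a row does not reach only later rows make up. A row lasts 1/10 s, in which the tool goes at most 50 mm and 8.59 degrees, less where a joint would pass 70% of its speed; a pose out of reach is approached as far as the arm can. A call with a number of a shift or a turn outside -1 to 1 is refused whole. A call with a gripper value outside its range is refused whole. The fingers move at their own pace and stop on an object; FORCE is the grip in N (left out, the last holds). Time passes only in rows, so rows that repeat a pose let the fingers close. It gives the time, the measured TCP pose, the force, the opening and the grip force at its end, in the units of the state.
- bot.read_state(): the state, without advancing time (a new reading comes with each control period).
- bot.camera(name): name is "scene" or "top" or "wrist"; returns a dict with "pixels" (400x640x3 uint8, red, green, blue), "range_z" (400x640 float32, m along the optical axis (not along the pixel's ray), 0 where there is no reading), "mtx" (3x3 intrinsics, pixels), "k1" (the pictures are not rectified: a ray, as slopes to the right and down, at radius r is drawn at 1 + k1 r^2 times it, then the intrinsics apply), "view" (4x4, takes a point from world to camera coordinates). Camera axes: x right, y up, looking along -z (the intrinsics and any distortion apply to the point x, -y, -z); pixel columns grow to the right and rows downward; lengths in m; the calibration is good to about 2 mm. A picture is of the moment at which its call begins.
- bot.close_job(): hands the job in; it is judged then, once.
The state is a dict: "time_s": time; "joint_positions": joint angles; "qvel": joint speeds; "tau": joint torques, N m; "tool_pos": TCP position; "tcp_rot": TCP orientation; "ft_force": force on the tool from outside, world axes, zero at the start; "wrist_torque": the same for the moment, N m; "finger_gap": finger opening in m; "gripper_force": force on a finger pad.
Only numpy, scipy, OpenCV 4.12 (cv2) and the standard library are available. Lean on these libraries where they do the work, as an engineer would, in place of code of your own. Each camera call takes 0.05 s, during which the arm holds its last target. There are 200 camera calls.

## Working session

There is one attempt and no reset: what is moved stays moved. The work goes in short steps, Python scripts to look and compute and a shell command to move; the robot and the scene stay as the last step left them, time stands still between calls to the robot, and variables do not carry over. Pictures are saved under pics/ and viewed, at most 10 in all, crops included, and the job is handed in when it is done.

```bash
mkdir -p pics; ls
cat > h.py <<'E'
import numpy as np, cv2
from workcell import bot
def save(c,n,crop=None,s=1):
    p=c["pixels"][:,:,::-1]
    if crop: p=p[crop[1]:crop[3],crop[0]:crop[2]]
    cv2.imwrite(n,cv2.resize(p,None,fx=s,fy=s,interpolation=cv2.INTER_CUBIC))
def slopes(c,px):
    px=np.asarray(px,float).reshape(-1,1,2)
    return cv2.undistortPoints(px,c["mtx"],np.array([c["k1"],0,0,0],float)).reshape(-1,2)
def ray(c,px):
    s=slopes(c,px); V=np.asarray(c["view"]); R=V[:3,:3]; o=-R.T@V[:3,3]
    d=np.c_[s[:,0],-s[:,1],-np.ones(len(s))]@R
    return o,d
def onplane(c,px,z):
    o,d=ray(c,px); return o+d*((z-o[2])/d[:,2])[:,None]
def bydepth(c,px):
    px=np.asarray(px).reshape(-1,2).astype(int); o,d=ray(c,px); r=c["range_z"][px[:,1],px[:,0]]
    return o+d*r[:,None]
def tri(c1,p1,c2,p2):
    o1,d1=ray(c1,p1);o2,d2=ray(c2,p2);A=np.c_[d1[0],-d2[0]];t=np.linalg.lstsq(A,o2-o1,rcond=None)[0]
    a=o1+t[0]*d1[0];b=o2+t[1]*d2[0];return (a+b)/2,np.linalg.norm(a-b)
E
python3 - <<'E'
from h import *
import pickle
C={n:bot.camera(n) for n in("scene","top","wrist")}
pickle.dump(C,open("c0.pkl","wb"))
for n in("scene","top"): save(C[n],f"pics/{n}0.png")
for n in C: print(n,np.round(np.linalg.inv(C[n]["view"])[:3],2).tolist(),C[n]["k1"])
print(bot.read_state())
E
```

```text
pics
scene [[-0.67, -0.62, 0.41, 1.11], [0.74, -0.56, 0.38, 0.6], [-0.0, 0.55, 0.83, 1.42]] -0.07896519386320015
top [[0.01, 1.0, -0.05, 0.4], [-1.0, 0.02, 0.02, 0.02], [0.02, 0.05, 1.0, 1.23]] -0.034461377874955436
wrist [[0.3, -0.92, -0.25, 0.08], [0.95, 0.29, 0.08, 0.5], [-0.0, -0.26, 0.96, 0.37]] -0.018021912683811668
{'time_s': 0.15, 'joint_positions': array([ 1.26900729e+00,  2.13242366e-01, -3.48610059e-02,  1.32351676e+00,
       -9.77531975e-06,  1.57080809e+00]), 'qvel': array([ 0.00026997, -0.00135555,  0.0014044 ,  0.00122472, -0.00075812,
       -0.00021347]), 'tau': array([-2.68580598e-04, -6.86407042e+01,  4.87246692e+01,  1.30392160e-02,
        1.21980088e-04,  2.28533378e-05]), 'tool_pos': array([0.14853432, 0.47713424, 0.19525165]), 'tcp_rot': array([-4.72253263e-01, -3.10577885e+00,  1.28159137e-03]), 'ft_force': array([-0.32997218,  0.20517395,  0.04820808]), 'wrist_torque': array([-0.0211326 , -0.04486043,  0.00497616]), 'gripper_force': 0.0, 'finger_gap': 0.08547107261672061}
```

View pics/top0.png

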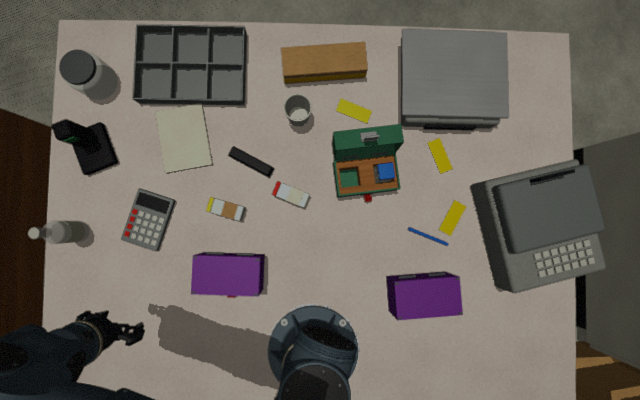

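View pics/scene0.png

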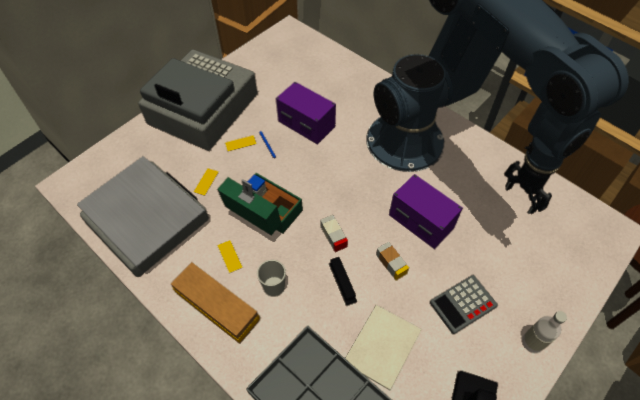

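The top view shows the red-capped tin at (291,194), with its cap at (277,187). The open green box is at (367,160), with its free cell at (348,177) and the blue tin at (385,171).

Things that could be mistaken for the target:
- yellow-capped tin at (225,209)
- blue-capped tin at (385,171)
- red keys on the calculator at (140,230)
- box catch, also red, at (368,199)
- purple boxes at (228,274) and (425,295)

I choose the tin at (291,194), which is at (335,233) in the scene view. Next I'll take a crop and measure it.

Run:
```python
from h import *
import pickle
C=pickle.load(open("c0.pkl","rb"))
a=cv2.resize(C["top"]["pixels"][120:220,240:420,::-1],(756,420),interpolation=cv2.INTER_CUBIC); cv2.imwrite("pics/crop1.png",a)
def blob(n,roi,f):
    x0,y0,x1,y1=roi; hsv=cv2.cvtColor(C[n]["pixels"],cv2.COLOR_RGB2HSV).astype(int)
    m=np.zeros((400,640),np.uint8); m[y0:y1,x0:x1]=f(hsv)[y0:y1,x0:x1]
    k,l,s,c=cv2.connectedComponentsWithStats(m); i=1+np.argmax(s[1:,4]); return (l==i).astype(np.uint8),c[i],s[i]
red=lambda h:((h[...,0]<8)|(h[...,0]>172))&(h[...,1]>140)&(h[...,2]>60)
for n,roi in(("top",(255,170,325,215)),("scene",(315,205,355,255))):
    m,c,s=blob(n,roi,red); ys,xs=np.where(m); P=bydepth(C[n],np.c_[xs,ys]); print(n,"cap",c,s,P.mean(0).round(4),np.percentile(P[:,2],[5,50,95]).round(3))
    x0,y0,x1,y1=roi; ys,xs=np.mgrid[y0:y1,x0:x1]; P=bydepth(C[n],np.c_[xs.ravel(),ys.ravel()])
    T=P[(P[:,2]>.036)&(P[:,2]<.056)]; r=cv2.minAreaRect((T[:,:2]*1000).astype(np.float32)); print("tin top",len(T),T.mean(0).round(4),r)
n="top";x0,y0,x1,y1=(320,110,420,215);ys,xs=np.mgrid[y0:y1,x0:x1]; px=np.c_[xs.ravel(),ys.ravel()];P=bydepth(C[n],px)
hsv=cv2.cvtColor(C[n]["pixels"],cv2.COLOR_RGB2HSV)[px[:,1],px[:,0]].astype(int)
g=(hsv[:,0]>55)&(hsv[:,0]<90)&(hsv[:,1]>100)
for lo,hi in((.05,.065),(.065,.08),(.1,.125),(.14,.3)):
    q=P[(P[:,2]>lo)&(P[:,2]<hi)]; print(lo,len(q),q.mean(0).round(4) if len(q) else 0,cv2.minAreaRect((q[:,:2]*1000).astype(np.float32)) if len(q)>5 else 0)
r=((hsv[:,0]<8)|(hsv[:,0]>172))&(hsv[:,1]>140)&(px[:,1]>190);print("catch",P[r].mean(0),r.sum())
```

```text
top cap [275.95833333 188.33333333] [273 182   7  14  48] [0.501  0.123  0.0451] [0.042 0.045 0.048]
tin top 577 [0.4893 0.0857 0.0447] ((501.7943420410156, 108.45234680175781), (178.24420166015625, 60.28291702270508), 58.76372146606445)
scene cap [340.17073171 244.09756098] [333 238  15  13 123] [0.5156 0.1299 0.0577] [0.01  0.04  0.051]
tin top 466 [0.4878 0.0781 0.0463] ((485.9859313964844, 75.26988983154297), (114.85169219970703, 48.11648941040039), 69.22093200683594)
0.05 1314 [ 0.5535 -0.1562  0.0589] ((580.7971801757812, -201.80821228027344), (177.05201721191406, 338.6590881347656), 33.557010650634766)
0.065 997 [ 0.5977 -0.1563  0.07  ] ((606.2391967773438, -187.02017211914062), (218.73802185058594, 279.0348815917969), 7.9266252517700195)
0.1 288 [ 0.5588 -0.1926  0.1114] ((583.6345825195312, -137.20399475097656), (194.58062744140625, 110.31478881835938), 88.06991577148438)
0.14 1332 [ 0.6362 -0.1369  0.178 ] ((636.3495483398438, -139.03378295898438), (56.588260650634766, 191.7650146484375), 8.16599178314209)
catch [ 0.47930096 -0.16000854  0.02407979] 52
```

View pics/crop1.png

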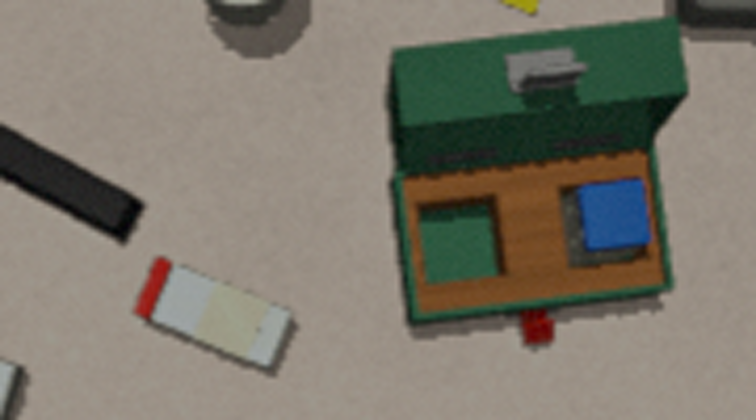

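The crop confirms the choice: a white tin with its red cap at the left end, stapler beyond it, the free cell empty and the blue tin in the other cell. Moving above the tin, with the camera on its cap side.

```bash
for i in 1 2 3 4; do :; done
python3 -m inch '[[[0.34,-0.4,0.1],[0,0,-0.05],-1],[[0.68,-0.8,0.1],[0,0,-0.1],-1]]'
python3 -m inch '[[[0.34,-0.4,0],[0,0,-0.05],-1],[[0.68,-0.8,0],[0,0,-0.1],-1]]'
python3 -m inch '[[[0.34,-0.4,0],[0,0,-0.05],-1],[[0.68,-0.8,0],[0,0,-0.1],-1]]'
python3 -m inch '[[[0.34,-0.4,0],[0,0,-0.05],-1],[[0.68,-0.8,0],[0,0,-0.1],-1]]'
python3 -m inch '[[[0.34,-0.4,0],[0,0,-0.05],-1],[[0.68,-0.8,0],[0,0,-0.12],-1],[[0.68,-0.8,0],[0,0,-0.12],-1],[[0.68,-0.8,0],[0,0,-0.12],-1]]'
cat >> h.py <<'E'
from scipy.spatial.transform import Rotation as Ro
def st():
    s=bot.read_state();R=Ro.from_rotvec(s["tcp_rot"]).as_matrix()
    print("t",round(s["time_s"],2),"p",s["tool_pos"].round(4),"x",R[:,0].round(3),"y",R[:,1].round(3),"z",R[:,2].round(3),"q",s["joint_positions"].round(2),"F",s["ft_force"].round(1),"gap",round(s["finger_gap"],4),"gf",s["gripper_force"]);return s,R
E
python3 - <<'E'
from h import *
import pickle
s,R=st(); W=bot.camera("wrist"); T=bot.camera("top"); pickle.dump((W,T),open("c1.pkl","wb")); save(W,"pics/w1.png")
E
```

```text
time_s: 0.35
tool_pos: [0.213, 0.4015, 0.2058]
tcp_rot: [0.936, 2.999, 0.0]
ft_force: [2.0, 0.1, -0.3]
finger_gap: 0.0854
gripper_force: 0.0
time_s: 0.55
tool_pos: [0.2783, 0.3241, 0.2055]
tcp_rot: [1.377, 2.824, 0.0]
ft_force: [0.9, 1.0, 0.3]
finger_gap: 0.0854
gripper_force: 0.0
time_s: 0.75
tool_pos: [0.3431, 0.2477, 0.2056]
tcp_rot: [1.784, 2.586, 0.0]
ft_force: [1.1, 0.4, 0.3]
finger_gap: 0.0851
gripper_force: 0.0
time_s: 0.95
tool_pos: [0.408, 0.1714, 0.2056]
tcp_rot: [2.151, 2.29, 0.0]
ft_force: [1.2, 1.5, 0.7]
finger_gap: 0.0855
gripper_force: 0.0
time_s: 1.35
tool_pos: [0.4756, 0.092, 0.205]
tcp_rot: [-2.539, -1.849, 0.001]
ft_force: [-1.1, -0.2, 0.5]
finger_gap: 0.0855
gripper_force: 0.0
t 1.35 p [0.4756 0.092  0.205 ] x [ 0.307  0.952 -0.   ] y [ 0.952 -0.307 -0.001] z [-0.001 -0.    -1.   ] q [ 0.19  0.18 -0.05  1.34  0.    2.07] F [-1.1 -0.2  0.5] gap 0.0855 gf 0.0
```

View pics/w1.png

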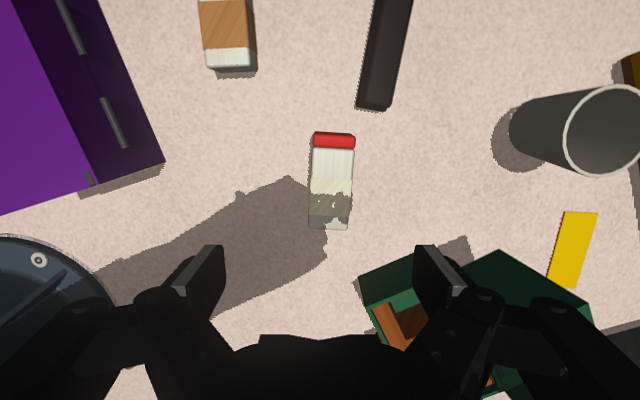

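The wrist view shows the tin at (332,180), its cap up-image at (334,140) and the path clear.

Run:
```python
from h import *
import pickle
W,T=pickle.load(open("c1.pkl","rb")); C=pickle.load(open("c0.pkl","rb"))
x0,y0,x1,y1=(295,120,370,240);ys,xs=np.mgrid[y0:y1,x0:x1];px=np.c_[xs.ravel(),ys.ravel()];P=bydepth(W,px)
print(np.percentile(P[:,2],[2,20,50]).round(4))
t=(P[:,2]>.034)&(P[:,2]<.06); Q=P[t]; zt=np.median(Q[:,2]); m=np.zeros((400,640),np.uint8); m[px[t,1],px[t,0]]=1
m=cv2.morphologyEx(m,cv2.MORPH_OPEN,np.ones((3,3)));ys,xs=np.where(m)
q=onplane(W,np.c_[xs,ys],zt); r=cv2.minAreaRect((q[:,:2]*1000).astype(np.float32)); print("top z",zt,"rect",r)
# cap red in wrist & top: triangulate
def red(c,roi):
    x0,y0,x1,y1=roi;h=cv2.cvtColor(c["pixels"],cv2.COLOR_RGB2HSV).astype(int);k=((h[...,0]<8)|(h[...,0]>172))&(h[...,1]>140)&(h[...,2]>60)
    M=np.zeros((400,640),np.uint8);M[y0:y1,x0:x1]=k[y0:y1,x0:x1];ys,xs=np.where(M);return M,np.array([xs.mean(),ys.mean()])
M,c=red(W,(295,120,370,170)); M2,c2=red(C["top"],(255,170,325,215)); M3,c3=red(C["scene"],(315,205,355,255))
print("cap W-top",tri(W,c,C["top"],c2),"red on top plane",onplane(W,[c],zt))
```

```text
[-0.0013 -0.0002  0.0011]
top z 0.04601214956851063 rect ((484.6597595214844, 75.54225158691406), (107.764404296875, 46.315330505371094), 68.60181427001953)
cap W-top (array([0.50072258, 0.12163594, 0.0572427 ]), np.float64(0.0015388368258237783)) red on top plane [[0.50163009 0.12023865 0.04601215]]
```

```bash
cat >> h.py <<'E'
def frame(h,tilt):
    """heading deg of tool x projected, tilt deg of tool z: 0 down, +90 pointing along heading"""
    a=np.radians(h);t=np.radians(tilt);u=np.array([np.cos(a),np.sin(a),0]);Z=np.array([0,0,1.])
    z=u*np.sin(t)-Z*np.cos(t);x=u*np.cos(t)+Z*np.sin(t);return np.c_[x,np.cross(z,x),z]
def go(p,R=None):
    s,R0=st();R=R0 if R is None else R
    w=Ro.from_matrix(R@R0.T).as_rotvec(); print(" shift",((np.asarray(p)-s["tool_pos"])*10).round(3),"turn",(w/np.pi).round(4),"deg",np.degrees(np.linalg.norm(w)).round(1))
E
python3 - <<'E'
from h import *
R=frame(68.6,-25);G=np.array([0.4865,0.0802,0.027]);p=G+.019*R[:,2];print(bot.grasp_offset,p)
go(p,R);go(p-.08*R[:,2],R)
E
```

```text
0.0187 [0.48357013 0.07272386 0.00978015]
t 1.45 p [0.4746 0.0936 0.2054] x [ 0.301  0.954 -0.   ] y [ 0.954 -0.301 -0.001] z [-0.001  0.    -1.   ] q [ 0.19  0.18 -0.05  1.34  0.    2.07] F [ 0.6  0.  -0.2] gap 0.0852 gf 0.0
 shift [ 0.089 -0.209 -1.956] turn [-0.131   0.0461 -0.0213] deg 25.3
t 1.45 p [0.4746 0.0936 0.2054] x [ 0.301  0.954 -0.   ] y [ 0.954 -0.301 -0.001] z [-0.001  0.    -1.   ] q [ 0.19  0.18 -0.05  1.34  0.    2.07] F [ 0.6  0.  -0.2] gap 0.0852 gf 0.0
 shift [ 0.213  0.106 -1.231] turn [-0.131   0.0461 -0.0213] deg 25.3
```

```bash
python3 -m inch '[[[0.12,0.1,-0.4],[-0.043,0.015,-0.007],-1],[[0.24,0.2,-0.8],[-0.087,0.031,-0.014],-1],[[0.24,0.2,-1],[-0.131,0.046,-0.021],-1],[[0.24,0.2,-1],[-0.131,0.046,-0.021],-1]]' 40
python3 -m inch '[[[-0.08,-0.2,-0.48],[0,0,0],-1],[[-0.15,-0.41,-0.95],[0,0,0],-1],[[-0.15,-0.41,-0.95],[0,0,0],-1]]'
python3 - <<'E'
from h import *
R=frame(68.6,-25);go([0.4836,0.0727,0.0098],R)
E
```

```text
time_s: 1.85
tool_pos: [0.4956, 0.1154, 0.0974]
tcp_rot: [2.342, 1.612, -0.546]
ft_force: [-0.7, -0.5, -0.9]
finger_gap: 0.0853
gripper_force: 0.0
time_s: 2.15
tool_pos: [0.48, 0.0706, 0.0076]
tcp_rot: [2.353, 1.608, -0.529]
ft_force: [-0.8, 0.5, -0.0]
finger_gap: 0.0855
gripper_force: 0.0
t 2.15 p [0.48   0.0706 0.0076] x [ 0.328  0.844 -0.425] y [ 0.931 -0.364 -0.004] z [-0.158 -0.395 -0.905] q [ 0.37  0.58 -0.08  1.22 -0.32  2.36] F [-0.8  0.5 -0. ] gap 0.0855 gf 0.0
 shift [0.036 0.021 0.022] turn [ 0.0005 -0.0015 -0.0003] deg 0.3
```

Correct and close, then lift.

```bash
python3 -m inch '[[[0.04,0.02,0.02],[0,0,0],-1],[[0.04,0.02,0.02],[0,0,0],1],[[0.04,0.02,0.02],[0,0,0],1],[[0.04,0.02,0.02],[0,0,0],1],[[0.04,0.02,0.02],[0,0,0],1],[[0.04,0.02,0.02],[0,0,0],1],[[0.04,0.02,0.02],[0,0,0],1]]' 50
python3 -m inch '[[[0,0,0],[0,0,0],1],[[0,0,0.3],[0,0,0],1],[[0,0,0.7],[0,0,0],1],[[0,0,1],[0,0,0],1],[[0,0,1],[0,0,0],1]]' 50
python3 - <<'E'
from h import *
R=frame(8.2,65);go([0.48,0.03,0.15],R);s,R0=st()
w=Ro.from_matrix(R@R0.T).as_rotvec()
E
```

```text
time_s: 2.85
tool_pos: [0.4941, 0.0744, 0.0174]
tcp_rot: [2.351, 1.6, -0.505]
ft_force: [16.6, -5.5, 50.0]
finger_gap: 0.0154
gripper_force: 57.9
time_s: 3.35
tool_pos: [0.4903, 0.0753, 0.1167]
tcp_rot: [2.355, 1.603, -0.511]
ft_force: [0.1, 0.4, -0.8]
finger_gap: 0.0001
gripper_force: 0.0
t 3.35 p [0.4903 0.0753 0.1167] x [ 0.335  0.844 -0.418] y [ 0.931 -0.365  0.007] z [-0.147 -0.392 -0.908] q [ 0.37  0.51  0.09  1.45 -0.32  2.37] F [ 0.1  0.4 -0.8] gap 0.0001 gf 0.0
 shift [-0.103 -0.453  0.333] turn [ 0.3227 -0.4046 -0.26  ] deg 104.3
t 3.35 p [0.4903 0.0753 0.1167] x [ 0.335  0.844 -0.418] y [ 0.931 -0.365  0.007] z [-0.147 -0.392 -0.908] q [ 0.37  0.51  0.09  1.45 -0.32  2.37] F [ 0.1  0.4 -0.8] gap 0.0001 gf 0.0
```

```bash
python3 -m inch '[[[-0.1,0.2,0.4],[0,0,0],-1],[[-0.1,0.2,0.8],[0.065,-0.025,0],-1],[[-0.1,0.2,0.9],[0.13,-0.05,0],-1],[[-0.1,0.2,0.9],[0.13,-0.05,0],-1]]'
python3 - <<'E'
from h import *
import pickle
s,R=st(); W=bot.camera("wrist"); T=bot.camera("top");S=bot.camera("scene"); pickle.dump((W,T,S),open("c2.pkl","wb")); save(W,"pics/w2.png")
E
```

```text
time_s: 3.75
tool_pos: [0.48, 0.0954, 0.2055]
tcp_rot: [-2.592, -1.771, -0.017]
ft_force: [0.3, -0.5, -0.8]
finger_gap: 0.058
gripper_force: 0.0
t 3.75 p [0.48   0.0954 0.2055] x [0.364 0.931 0.01 ] y [ 0.931 -0.364  0.004] z [ 0.007  0.008 -1.   ] q [ 0.19  0.18 -0.05  1.33  0.01  2.13] F [ 0.3 -0.5 -0.8] gap 0.058 gf 0.0
```

View pics/w2.png

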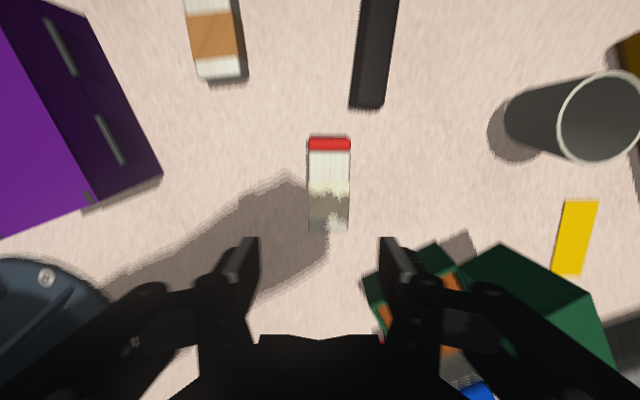

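The wrist view shows the tin still lying at (330,185), so the grip missed or squeezed out. I'll re-measure the tin and check where the TCP projects.

```bash
cat >> h.py <<'E'
def proj(c,P):
    V=np.asarray(c["view"]);q=(V[:3,:3]@np.atleast_2d(P).T).T+V[:3,3];q=q*[1,-1,-1]
    return cv2.projectPoints(q,np.zeros(3),np.zeros(3),c["mtx"],np.array([c["k1"],0,0,0],float))[0].reshape(-1,2)
def tinrect(c,roi,lo=.034,hi=.06):
    x0,y0,x1,y1=roi;ys,xs=np.mgrid[y0:y1,x0:x1];px=np.c_[xs.ravel(),ys.ravel()];P=bydepth(c,px)
    t=(P[:,2]>lo)&(P[:,2]<hi);zt=np.median(P[t,2]);m=np.zeros((400,640),np.uint8);m[px[t,1],px[t,0]]=1
    m=cv2.morphologyEx(m,cv2.MORPH_OPEN,np.ones((3,3)));ys,xs=np.where(m);q=onplane(c,np.c_[xs,ys],zt)
    print("z",zt,cv2.minAreaRect((q[:,:2]*1000).astype(np.float32)))
E
python3 - <<'E'
from h import *
import pickle
W,T,S=pickle.load(open("c2.pkl","rb"))
tinrect(W,(295,120,365,240)); tinrect(S,(315,205,355,255)); 
s,R=st();p=s["tool_pos"];z=R[:,2]
print("tcp",proj(W,p),"grasp",proj(W,p-.0187*z),"ground under",proj(W,[p[0],p[1],.046]), "in top", proj(T,p))
print("cam pos rel tool", R.T@(np.linalg.inv(W["view"])[:3,3]-p))
E
```

```text
z 0.046042525976098814 ((485.3807373046875, 75.10717010498047), (107.02141571044922, 45.74412155151367), 68.12645721435547)
z 0.04611798088437902 ((488.0323791503906, 77.43315124511719), (112.76910400390625, 49.006004333496094), 67.84383392333984)
t 3.9 p [0.4778 0.0929 0.2036] x [0.369 0.93  0.003] y [ 0.93  -0.369  0.   ] z [ 0.001  0.003 -1.   ] q [ 0.19  0.18 -0.05  1.33  0.    2.14] F [ 0.  -0.2  0.5] gap 0.0788 gf 0.0
tcp [[315.8717914  226.72270717]] grasp [[315.74301025 238.59505645]] ground under [[316.37598572 176.57774261]] in top [[282.05101348 192.12878231]]
cam pos rel tool [ 0.06729163  0.00055486 -0.18051755]
```

The tin hasn't moved, so why the grip failed is unclear. I'll go down untilted this time and check before and during closing.

```bash
python3 -m inch '[[[0.1,-0.1,-0.45],[0,0,0],-1],[[0.1,-0.12,-0.95],[0,0,0],-1],[[0.1,-0.12,-0.95],[0,0,0],-1]]' 40
python3 -m inch '[[[0,0,-0.4],[0,0,0],-1],[[0,0,-0.8],[0,0,0],-1],[[0,0,-0.95],[0,0,0],-1],[[0,0,-0.95],[0,0,0],-1]]'
python3 - <<'E'
from h import *
s,R=st();u=R[:,0];d=s["tool_pos"]-[.4854,.0753,0.046];print("along u",d@u,"n",d@R[:,1])
W=bot.camera("wrist");S=bot.camera("scene")
a=cv2.resize(W["pixels"],(480,300));b=cv2.resize(S["pixels"][170:290,270:398],(320,300),interpolation=cv2.INTER_CUBIC)
cv2.imwrite("pics/g1.png",np.hstack([a,b])[:,:,::-1])
E
```

```text
time_s: 4.2
tool_pos: [0.4838, 0.0819, 0.1016]
tcp_rot: [-2.591, -1.766, 0.017]
ft_force: [-1.8, 0.2, -0.3]
finger_gap: 0.0851
gripper_force: 0.0
time_s: 4.6
tool_pos: [0.4877, 0.0829, 0.0121]
tcp_rot: [-2.593, -1.769, 0.005]
ft_force: [-1.1, -0.7, 0.9]
finger_gap: 0.0854
gripper_force: 0.0
t 4.6 p [0.4877 0.0829 0.0121] x [ 0.365  0.931 -0.001] y [ 0.931 -0.365 -0.004] z [-0.004  0.001 -1.   ] q [ 0.17  0.32 -0.38  0.88  0.    2.11] F [-1.1 -0.7  0.9] gap 0.0854 gf 0.0
along u 0.00793004851437494 n -0.0005105028749264065
```

View pics/g1.png

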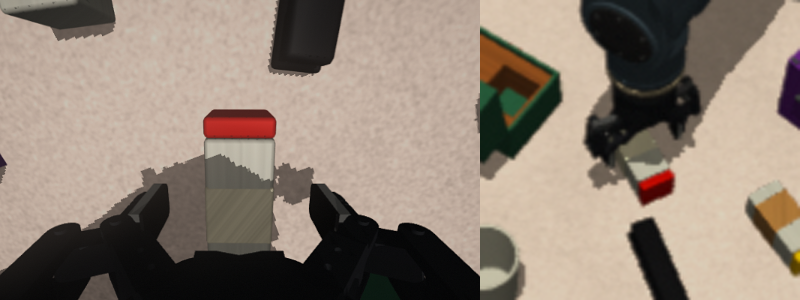

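The tin sits centrally between the pads (wrist half: tin at (240,180), pads at (150,210) and (330,210)). Closing in small steps.

```bash
python3 -m inch '[[[0,0,-0.03],[0,0,0],-1],[[0,0,-0.03],[0,0,0],0],[[0,0,-0.03],[0,0,0],0],[[0,0,-0.03],[0,0,0],0]]' 30
python3 -m inch '[[[0,0,0],[0,0,0],0.2]]' 30
python3 -m inch '[[[0,0,0],[0,0,0],0.2]]'
python3 -m inch '[[[0,0,0],[0,0,0],0.2],[[0,0,0],[0,0,0],0.2]]'
```

```text
time_s: 5.1
tool_pos: [0.4884, 0.0823, 0.01]
tcp_rot: [-2.595, -1.768, -0.001]
ft_force: [0.5, -0.7, -0.6]
finger_gap: 0.044
gripper_force: 0.0
time_s: 5.2
tool_pos: [0.4882, 0.0823, 0.0098]
tcp_rot: [-2.595, -1.768, -0.001]
ft_force: [-0.1, -0.3, -0.0]
finger_gap: 0.0343
gripper_force: 0.0
time_s: 5.3
tool_pos: [0.4881, 0.0823, 0.0097]
tcp_rot: [-2.595, -1.768, -0.001]
ft_force: [0.2, -0.2, 0.3]
finger_gap: 0.0343
gripper_force: 0.0
time_s: 5.5
tool_pos: [0.4881, 0.0823, 0.0096]
tcp_rot: [-2.594, -1.768, -0.0]
ft_force: [-0.1, 0.3, 0.6]
finger_gap: 0.0341
gripper_force: 0.2
```

Run:
```python
from h import *
W=bot.camera("wrist");S=bot.camera("scene")
a=cv2.resize(W["pixels"],(480,300));b=cv2.resize(S["pixels"][170:290,270:398],(320,300),interpolation=cv2.INTER_CUBIC)
cv2.imwrite("pics/g2.png",np.hstack([a,b])[:,:,::-1])
```

```text
(no output)
```

View pics/g2.png

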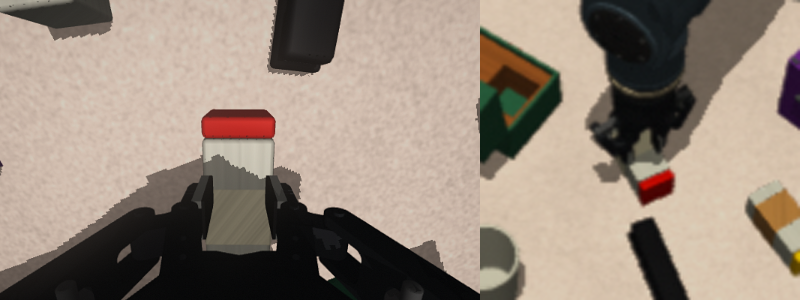

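The pads look to be in contact with the tin at (205,200) and (275,200). Tightening gently, row by row.

```bash
for i in 1; do
python3 -m inch '[[[0,0,0],[0,0,0],0.3]]' 30 | tr '\n' ' '; echo
python3 -m inch '[[[0,0,0],[0,0,0],0.4]]' | tr '\n' ' '; echo
python3 -m inch '[[[0,0,0],[0,0,0],0.4]]' | tr '\n' ' '; done
```

```text
time_s: 5.7 tool_pos: [0.4887, 0.0823, 0.0099] tcp_rot: [-2.595, -1.768, -0.002] ft_force: [1.8, -1.1, 3.2] finger_gap: 0.0298 gripper_force: 1.7 
time_s: 5.8 tool_pos: [0.489, 0.0823, 0.0102] tcp_rot: [-2.595, -1.768, -0.003] ft_force: [0.7, -0.4, 7.7] finger_gap: 0.0259 gripper_force: 4.2 
time_s: 5.9 tool_pos: [0.4889, 0.0823, 0.0102] tcp_rot: [-2.595, -1.768, -0.003] ft_force: [0.7, -0.9, 8.6] finger_gap: 0.0258 gripper_force: 4.2
```

Run:
```python
from h import *
W=bot.camera("wrist");s,R=st();p=s["tool_pos"]
for x,y in((208,185),(208,200),(275,185),(275,200),(240,160),(240,210),(240,245),(240,120),(240,130),(290,100)):
    q=(x*640/480,y*400/300);P=bydepth(W,[q])[0];print((x,y),P.round(4),"tool frame",(R.T@(P-p)).round(4),W["pixels"][int(q[1]),int(q[0])])
```

```text
t 5.95 p [0.489  0.0824 0.0102] x [0.366 0.931 0.002] y [ 0.931 -0.366 -0.   ] z [ 0.001  0.002 -1.   ] q [ 0.17  0.32 -0.38  0.87  0.    2.11] F [-0.1 -1.5  8.7] gap 0.0258 gf 4.189829621755052
(208, 185) [0.4762 0.0973 0.0644] tool frame [ 0.0094 -0.0174 -0.0542] [55 53 49]
(208, 200) [0.4787 0.097  0.0836] tool frame [ 0.01   -0.0149 -0.0734] [53 51 49]
(275, 185) [0.5115 0.0797 0.0569] tool frame [ 0.0059  0.0219 -0.0467] [28 26 24]
(275, 200) [0.5092 0.0841 0.082 ] tool frame [ 0.0092  0.0181 -0.0719] [53 51 49]
(240, 160) [0.4965 0.0984 0.0449] tool frame [ 0.0177  0.0011 -0.0347] [197 192 176]
(240, 210) [0.4837 0.0659 0.0469] tool frame [-0.0172  0.0011 -0.0367] [114 108  90]
(240, 245) [0.4732 0.0392 0.0449] tool frame [-0.0459  0.0011 -0.0348] [92 90 79]
(240, 120) [0.5058 0.1222 0.0451] tool frame [ 0.0433  0.0011 -0.0348] [184  45  39]
(240, 130) [0.5037 0.1168 0.0464] tool frame [ 0.0375  0.0011 -0.0361] [190  43  37]
(290, 100) [5.455e-01 1.165e-01 5.000e-04] tool frame [0.0524 0.0402 0.0097] [207 188 172]
```

The depth shows the finger tips at z≈0.05–0.06, resting on top of the tin. So the real tips are about 36 mm behind the reported TCP. I'll lift clear and measure this tip offset with the wrist depth.

```bash
cat > tip.py <<'E'
from h import *
W=bot.camera("wrist");s,R=st();p=s["tool_pos"]
ys,xs=np.mgrid[0:400,0:640];px=np.c_[xs.ravel(),ys.ravel()];P=bydepth(W,px);Q=(P-p)@R
m=(abs(Q[:,0])<.02)&(abs(Q[:,1])<.06)&(P[:,2]>.056)&(Q[:,2]>-.09)&(W["range_z"].ravel()>0.05)
for sgn in(1,-1):
    q=Q[m&(Q[:,1]*sgn>0)];print(sgn,len(q),"max z",np.percentile(q[:,2],[90,97,99.5]).round(4)); t=q[q[:,2]>np.percentile(q[:,2],95)];print("  tip x,y range",t.min(0).round(4),t.max(0).round(4))
E
python3 -m inch '[[[0,0,0.4],[0,0,0],0.4],[[0,0,0.8],[0,0,0],-1],[[0,0,0.8],[0,0,0],-1],[[0,0,0.8],[0,0,0],-1],[[0,0,0.8],[0,0,0],-1]]' |tail -3; python3 tip.py
python3 -m inch '[[[0,0,0],[0,0,0],0],[[0,0,0],[0,0,0],0],[[0,0,0],[0,0,0],0],[[0,0,0],[0,0,0],0],[[0,0,0],[0,0,0],0]]'|tail -3; python3 tip.py
python3 -m inch '[[[0,0,0],[0,0,0],1],[[0,0,0],[0,0,0],1],[[0,0,0],[0,0,0],1],[[0,0,0],[0,0,0],1],[[0,0,0],[0,0,0],1]]'|tail -3; python3 tip.py
```

```text
ft_force: [-0.7, 0.8, -0.4]
finger_gap: 0.0816
gripper_force: 0.0
t 6.5 p [0.4873 0.0822 0.0885] x [0.366 0.931 0.001] y [ 0.931 -0.366 -0.003] z [-0.003  0.002 -1.   ] q [ 0.17  0.25 -0.26  1.06  0.    2.11] F [-0.2  0.  -0.7] gap 0.0853 gf 0.0
1 2682 max z [-0.0551 -0.0508 -0.0484]
  tip x,y range [-0.0123  0.041  -0.0524] [ 0.0094  0.0481 -0.0469]
-1 2676 max z [-0.0549 -0.0506 -0.0479]
  tip x,y range [-0.0123 -0.0446 -0.0522] [ 0.0094 -0.0399 -0.047 ]
ft_force: [-0.1, -0.3, -0.3]
finger_gap: 0.0426
gripper_force: 0.0
t 7.05 p [0.4881 0.0823 0.0895] x [0.366 0.931 0.001] y [ 0.931 -0.366 -0.002] z [-0.001  0.002 -1.   ] q [ 0.17  0.25 -0.26  1.06  0.    2.11] F [-0.3  0.5 -0.4] gap 0.0427 gf 0.0
1 3317 max z [-0.0499 -0.0433 -0.0389]
  tip x,y range [-0.0124  0.0216 -0.0455] [ 0.0098  0.0336 -0.0368]
-1 3331 max z [-0.0496 -0.0435 -0.0389]
  tip x,y range [-0.0126 -0.0324 -0.0455] [ 0.0098 -0.0208 -0.0374]
ft_force: [0.6, 0.8, -0.2]
finger_gap: 0.0
gripper_force: 0.0
t 7.6 p [0.4881 0.0823 0.0895] x [0.366 0.931 0.001] y [ 0.931 -0.366 -0.002] z [-0.001  0.002 -1.   ] q [ 0.17  0.25 -0.26  1.06  0.    2.11] F [ 0.7 -0.1  0.1] gap -0.0001 gf 0.0
1 3246 max z [-0.0527 -0.0447 -0.0405]
  tip x,y range [ 0.0049  0.0002 -0.047 ] [ 0.0101  0.0138 -0.0375]
-1 3108 max z [-0.0532 -0.0447 -0.0406]
  tip x,y range [ 0.005  -0.013  -0.0475] [ 0.0099 -0.0003 -0.0378]
```

The reported TCP lies about 34 mm beyond the real shut tips; at a 46 mm gap the pad centre is at tool z ≈ −0.056. Re-planning the grasp with that.

Run:
```python
from h import *
R=frame(68.4,-15);G=np.array([.4884,.0827,.026]);go(G+.056*R[:,2],R);go(G-.01*R[:,2],R)
```

```text
t 7.6 p [0.4881 0.0823 0.0895] x [0.366 0.931 0.001] y [ 0.931 -0.366 -0.002] z [-0.001  0.002 -1.   ] q [ 0.17  0.25 -0.26  1.06  0.    2.11] F [ 0.7 -0.1  0.1] gap -0.0001 gf 0.0
 shift [-0.05  -0.131 -1.176] turn [-0.0782  0.0302 -0.0007] deg 15.1
t 7.6 p [0.4881 0.0823 0.0895] x [0.366 0.931 0.001] y [ 0.931 -0.366 -0.002] z [-0.001  0.002 -1.   ] q [ 0.17  0.25 -0.26  1.06  0.    2.11] F [ 0.7 -0.1  0.1] gap -0.0001 gf 0.0
 shift [ 0.013  0.028 -0.539] turn [-0.0782  0.0302 -0.0007] deg 15.1
```

```bash
python3 -m inch '[[[0,0,0],[-0.039,0.015,0],-1],[[0.01,0.03,0],[-0.078,0.03,0],-1],[[0.01,0.03,0],[-0.078,0.03,0],-1],[[0.01,0.03,0],[-0.078,0.03,0],-1],[[0.01,0.03,-0.2],[-0.078,0.03,0],-1],[[0.01,0.03,-0.54],[-0.078,0.03,0],-1],[[-0.02,-0.05,-0.86],[-0.078,0.03,0],-1],[[-0.04,-0.11,-0.99],[-0.078,0.03,0],-1],[[-0.04,-0.11,-0.99],[-0.078,0.03,0],-1]]' 50
python3 - <<'E'
from h import *
R=frame(68.4,-15);G=np.array([.4884,.0827,.026]);go(G+.056*R[:,2],R)
E
```

```text
time_s: 8.5
tool_pos: [0.4824, 0.0697, -0.0103]
tcp_rot: [2.463, 1.675, -0.325]
ft_force: [-0.3, -0.1, 1.1]
finger_gap: 0.0855
gripper_force: 0.0
t 8.5 p [ 0.4824  0.0697 -0.0103] x [ 0.355  0.899 -0.258] y [ 0.93  -0.368 -0.002] z [-0.096 -0.24  -0.966] q [ 0.29  0.47 -0.24  1.02 -0.2   2.25] F [-0.3 -0.1  1.1] gap 0.0855 gf 0.0
 shift [ 0.006 -0.005 -0.178] turn [-0.0004 -0.0004 -0.0001] deg 0.1
```

```bash
python3 -m inch '[[[0,0,-0.1],[0,0,0],-1],[[0,0,-0.18],[0,0,0],-1],[[0,0,-0.18],[0,0,0],-1],[[0,0,-0.18],[0,0,0],0],[[0,0,-0.18],[0,0,0],1],[[0,0,-0.18],[0,0,0],1],[[0,0,-0.18],[0,0,0],1],[[0,0,-0.18],[0,0,0],1],[[0,0,-0.18],[0,0,0],1]]' 50
```

```text
time_s: 9.4
tool_pos: [0.4845, 0.0715, -0.027]
tcp_rot: [2.46, 1.676, -0.322]
ft_force: [-1.0, 1.5, 6.1]
finger_gap: 0.0455
gripper_force: 51.8
```

Gripped: gap 45.5 mm at 52 N. Lifting.

```bash
python3 -m inch '[[[0,0,0.3],[0,0,0],1],[[0,0,0.7],[0,0,0],1],[[0,0,1],[0,0,0],1],[[0,0,1],[0,0,0],1]]' 50
python3 - <<'E'
from h import *
R=frame(8.2,75);G=np.array([.52,.03,.15]);go(G+.056*R[:,2],R)
E
```

```text
time_s: 9.8
tool_pos: [0.4863, 0.072, 0.0761]
tcp_rot: [2.46, 1.675, -0.314]
ft_force: [-0.1, 0.5, -1.7]
finger_gap: 0.0451
gripper_force: 52.4
t 9.8 p [0.4863 0.072  0.0761] x [ 0.355  0.899 -0.255] y [ 0.931 -0.366  0.005] z [-0.089 -0.239 -0.967] q [ 0.29  0.4  -0.12  1.21 -0.2   2.25] F [-0.1  0.5 -1.7] gap 0.0451 gf 52.376017570495605
 shift [ 0.872 -0.342  0.594] turn [ 0.3224 -0.4052 -0.2602] deg 104.3
```

```bash
python3 -m inch '[[[0,-0.05,0.2],[0.04,-0.05,-0.032],1],[[0.1,-0.1,0.3],[0.08,-0.1,-0.065],1],[[0.2,-0.13,0.4],[0.12,-0.15,-0.097],1],[[0.3,-0.15,0.5],[0.16,-0.2,-0.13],1],[[0.44,-0.17,0.6],[0.161,-0.203,-0.13],1],[[0.44,-0.17,0.6],[0.161,-0.203,-0.13],1],[[0.44,-0.17,0.6],[0.161,-0.203,-0.13],1],[[0.44,-0.17,0.6],[0.161,-0.203,-0.13],1]]'
python3 - <<'E'
from h import *
R=frame(8.2,75);G=np.array([.52,.03,.15]);go(G+.056*R[:,2],R)
E
```

```text
time_s: 10.6
tool_pos: [0.5264, 0.0539, 0.1312]
tcp_rot: [2.79, 1.068, 0.859]
ft_force: [0.4, -0.4, -1.1]
finger_gap: 0.0454
gripper_force: 52.3
t 10.6 p [0.5264 0.0539 0.1312] x [0.611 0.626 0.485] y [ 0.607 -0.764  0.219] z [ 0.507  0.16  -0.847] q [-0.01 -0.17 -0.79  0.41  0.16  2.45] F [ 0.4 -0.4 -1.1] gap 0.0454 gf 52.256346344947815
 shift [ 0.471 -0.162  0.043] turn [ 0.1615 -0.2047 -0.1312] deg 52.5
```

```bash
python3 -m inch '[[[0.06,-0.03,0.1],[0.02,-0.025,-0.016],1],[[0.15,-0.05,0.1],[0.06,-0.075,-0.048],1],[[0.25,-0.08,0.1],[0.1,-0.125,-0.08],1],[[0.35,-0.12,0.1],[0.14,-0.175,-0.11],1],[[0.47,-0.16,0.04],[0.1615,-0.2047,-0.1312],1],[[0.47,-0.16,0.04],[0.1615,-0.2047,-0.1312],1],[[0.47,-0.16,0.04],[0.1615,-0.2047,-0.1312],1],[[0.47,-0.16,0.04],[0.1615,-0.2047,-0.1312],1],[[0.47,-0.16,0.04],[0.1615,-0.2047,-0.1312],1]]'
python3 - <<'E'
from h import *
import pickle
R=frame(8.2,75);G=np.array([.52,.03,.15]);go(G+.056*R[:,2],R)
s,R=st()
W=bot.camera("wrist");S=bot.camera("scene");T=bot.camera("top");pickle.dump((W,S,T),open("c3.pkl","wb"))
a=cv2.resize(S["pixels"][120:320,180:420],(480,400),interpolation=cv2.INTER_CUBIC);b=cv2.resize(T["pixels"][100:300,240:400],(320,400),interpolation=cv2.INTER_CUBIC)
cv2.imwrite("pics/s3.png",np.hstack([a,b])[:,:,::-1])
E
```

```text
time_s: 11.5
tool_pos: [0.704, 0.0226, 0.2105]
tcp_rot: [-2.478, -0.195, -1.76]
ft_force: [0.7, -1.2, -1.4]
finger_gap: 0.0458
gripper_force: 52.4
t 11.5 p [0.704  0.0226 0.2105] x [0.326 0.049 0.944] y [ 0.159 -0.987 -0.004] z [ 0.932  0.152 -0.329] q [-0.08  0.12 -1.13 -0.91  0.23  3.06] F [ 0.7 -1.2 -1.4] gap 0.0458 gf 52.425801157951355
 shift [-1.305  0.151 -0.75 ] turn [ 0.0023 -0.0234 -0.0054] deg 4.3
t 11.5 p [0.704  0.0226 0.2105] x [0.326 0.049 0.944] y [ 0.159 -0.987 -0.004] z [ 0.932  0.152 -0.329] q [-0.08  0.12 -1.13 -0.91  0.23  3.06] F [ 0.7 -1.2 -1.4] gap 0.0458 gf 52.425801157951355
```

View pics/s3.png

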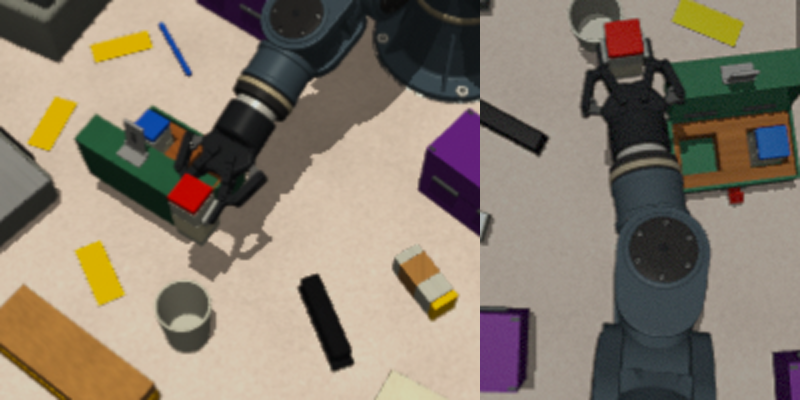

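The scene shows the tin upright in the gripper, cap up, but j3 is at its limit, so the arm is stretched out toward the cup. I'll turn the tool sideways (heading about 50°) so it can reach closer in.

```bash
python3 -m inch '[[[-0.2,0.02,0.1],[0,0,0.047],1],[[-0.4,0.04,0.1],[0,0,0.094],1],[[-0.6,0.06,0.1],[0,0,0.14],1],[[-0.9,0.1,0],[0,0,0.18],1],[[-1,0.2,0],[0,0,0.22],1],[[-1,0.3,0],[0,0,0.232],1],[[-1,0.3,0],[0,0,0.232],1],[[-1,0.3,0],[0,0,0.232],1]]'
python3 - <<'E'
from h import *
R=frame(50,75);G=np.array([.485,.06,.13]);go(G+.056*R[:,2],R)
E
```

```text
time_s: 12.45
tool_pos: [0.6018, 0.0518, 0.2096]
tcp_rot: [-2.007, -0.955, -1.417]
ft_force: [0.6, -0.6, -2.1]
finger_gap: 0.0457
gripper_force: 52.6
t 12.45 p [0.6018 0.0518 0.2096] x [0.212 0.257 0.943] y [ 0.778 -0.629 -0.004] z [ 0.592  0.734 -0.333] q [-0.48  0.18 -0.74  0.14  1.18  2.11] F [ 0.6 -0.6 -2.1] gap 0.0457 gf 52.584182024002075
 shift [-0.821  0.496 -0.941] turn [ 0.0183 -0.0168 -0.0058] deg 4.6
```

```bash
python3 -m inch '[[[-0.2,0.12,-0.1],[0.018,-0.017,-0.006],1],[[-0.4,0.25,-0.2],[0.018,-0.017,-0.006],1],[[-0.6,0.37,-0.4],[0.018,-0.017,-0.006],1],[[-0.8,0.5,-0.6],[0.018,-0.017,-0.006],1],[[-0.8,0.5,-0.6],[0.018,-0.017,-0.006],1],[[-0.8,0.5,-0.6],[0.018,-0.017,-0.006],1]]'
python3 - <<'E'
from h import *
import pickle
R=frame(50,75);G=np.array([.485,.06,.1]);go(G+.056*R[:,2],R)
S=bot.camera("scene");T=bot.camera("top");pickle.dump((S,T),open("c4.pkl","wb"))
# tin top: red pixels
for c,roi in((S,(280,150,420,290)),(T,(200,120,330,260))):
    x0,y0,x1,y1=roi;h=cv2.cvtColor(c["pixels"],cv2.COLOR_RGB2HSV).astype(int);k=((h[...,0]<8)|(h[...,0]>172))&(h[...,1]>140)&(h[...,2]>60)
    m=np.zeros((400,640),np.uint8);m[y0:y1,x0:x1]=k[y0:y1,x0:x1];n,l,st_,ce=cv2.connectedComponentsWithStats(m);i=1+np.argmax(st_[1:,4]);ys,xs=np.where(l==i);P=bydepth(c,np.c_[xs,ys])
    zt=np.percentile(P[:,2],80);t=P[:,2]>zt-.008;A=np.c_[P[t][:,:2]-P[t][:,:2].mean(0),np.ones(t.sum())];co=np.linalg.lstsq(A,P[t][:,2],rcond=None)[0]
    print(len(xs),"top z",zt,"centre",P[t].mean(0).round(4),"slope",co[:2].round(3),cv2.minAreaRect((P[t][:,:2]*1000).astype(np.float32)))
E
```

```text
time_s: 13.05
tool_pos: [0.5206, 0.1016, 0.1485]
tcp_rot: [-1.952, -0.909, -1.494]
ft_force: [-0.1, 0.1, -2.5]
finger_gap: 0.0455
gripper_force: 56.4
t 13.05 p [0.5206 0.1016 0.1485] x [0.169 0.199 0.965] y [ 0.766 -0.643 -0.002] z [ 0.621  0.74  -0.261] q [-0.48  0.21 -1.13 -0.45  1.23  2.27] F [-0.1  0.1 -2.5] gap 0.0455 gf 56.41282618045807
 shift [-0.009 -0.002 -0.63 ] turn [ 0.0001 -0.0008  0.0001] deg 0.1
238 top z 0.20978920907740442 centre [0.491  0.0637 0.2076] slope [-0.034 -0.008] ((489.9801025390625, 63.06306457519531), (48.680538177490234, 46.21302032470703), 51.14619064331055)
289 top z 0.2072018871074827 centre [0.4879 0.0657 0.2056] slope [0.012 0.024] ((488.23077392578125, 65.85952758789062), (43.999778747558594, 44.615047454833984), 50.2841911315918)
```

```bash
python3 -m inch '[[[0.1,0.05,-0.2],[0,0,0],1],[[0.2,0.1,-0.4],[0,0,0],1],[[0.3,0.15,-0.6],[0,0,0],1],[[0.3,0.15,-0.6],[0,0,0],1]]'
python3 - <<'E'
from h import *
R=frame(50,75);go([.55,.116,.051],R)
E
```

```text
time_s: 13.55
tool_pos: [0.5541, 0.1119, 0.0869]
tcp_rot: [-1.95, -0.914, -1.481]
ft_force: [-0.6, 0.4, -1.9]
finger_gap: 0.0455
gripper_force: 56.3
t 13.55 p [0.5541 0.1119 0.0869] x [0.174 0.201 0.964] y [ 0.772 -0.636 -0.007] z [ 0.612  0.745 -0.265] q [-0.42  0.48 -1.13 -0.81  1.19  2.39] F [-0.6  0.4 -1.9] gap 0.0455 gf 56.287347078323364
 shift [-0.041  0.041 -0.359] turn [ 0.0003 -0.003  -0.0029] deg 0.7
```

Run:
```python
from h import *
import pickle
T=pickle.load(open("c0.pkl","rb"))["top"];tops={}
x0,y0,x1,y1=(222,140,282,185);v=T["pixels"].max(2)<60;ys,xs=np.where(v[y0:y1,x0:x1]);P=onplane(T,np.c_[xs+x0,ys+y0],.04)
r=cv2.minAreaRect((P[:,:2]*1000).astype(np.float32));print("stapler",r,cv2.boxPoints(r).round(0).tolist())
P=onplane(T,[[298,105]],.1);print("cup",P)
```

```text
stapler ((582.8693237304688, 202.3856964111328), (144.3479461669922, 32.771934509277344), 62.512474060058594) [[535.0, 146.0], [564.0, 131.0], [631.0, 259.0], [602.0, 274.0]]
cup [[0.74418239 0.05839292 0.1       ]]
```

```bash
python3 -m inch '[[[0.1,0.1,-0.1],[0,-0.003,-0.003],1],[[0.2,0.2,-0.2],[0,-0.003,-0.003],1],[[0.2,0.2,-0.28],[0,-0.003,-0.003],1],[[0.2,0.2,-0.28],[0,-0.003,-0.003],1]]'
python3 - <<'E'
from h import *
R=frame(50,75);go([.574,.133,.05],R)
S=bot.camera("scene");T=bot.camera("top")
for c,roi in((S,(270,150,420,300)),(T,(200,120,330,260))):
    x0,y0,x1,y1=roi;h=cv2.cvtColor(c["pixels"],cv2.COLOR_RGB2HSV).astype(int);k=((h[...,0]<8)|(h[...,0]>172))&(h[...,1]>140)&(h[...,2]>60)
    m=np.zeros((400,640),np.uint8);m[y0:y1,x0:x1]=k[y0:y1,x0:x1];n,l,st_,ce=cv2.connectedComponentsWithStats(m);i=1+np.argmax(st_[1:,4]);ys,xs=np.where(l==i);P=bydepth(c,np.c_[xs,ys])
    zt=np.percentile(P[:,2],80);t=P[:,2]>zt-.008
    print(len(xs),"top z",zt,np.median(P[t][:,2]),"centre",P[t].mean(0).round(4),cv2.minAreaRect((P[t][:,:2]*1000).astype(np.float32)))
E
```

```text
time_s: 13.95
tool_pos: [0.5777, 0.1286, 0.0608]
tcp_rot: [-1.948, -0.916, -1.493]
ft_force: [-0.1, -0.6, -2.1]
finger_gap: 0.0457
gripper_force: 56.3
t 13.95 p [0.5777 0.1286 0.0608] x [0.165 0.202 0.965] y [ 0.77  -0.638  0.001] z [ 0.617  0.743 -0.261] q [-0.35  0.62 -1.13 -1.08  1.14  2.51] F [-0.1 -0.6 -2.1] gap 0.0457 gf 56.25465452671051
 shift [-0.037  0.044 -0.108] turn [ 0.0008 -0.0001 -0.0018] deg 0.4
228 top z 0.12186768272623878 0.11952806724080944 centre [0.5477 0.0906 0.1197] ((547.3710327148438, 90.18623352050781), (48.30940246582031, 45.380592346191406), 50.97200393676758)
243 top z 0.12101080033211131 0.118919042555102 centre [0.5433 0.0918 0.133 ] ((490.0895690917969, 52.99925231933594), (184.80630493164062, 49.83567428588867), 35.39107894897461)
```

```bash
python3 -m inch '[[[0.04,0.03,-0.05],[0,0,0],1],[[0.06,0.05,-0.09],[0,0,0],1],[[0.06,0.05,-0.09],[0,0,0],1],[[0.06,0.05,-0.1],[0,0,0],1],[[0.06,0.05,-0.1],[0,0,0],1]]'
python3 -m inch '[[[0.01,0.01,-0.02],[0,0,0],1],[[0.01,0.01,-0.02],[0,0,0],1]]'
python3 -m inch '[[[0.01,0.01,-0.02],[0,0,0],1],[[0.01,0.01,-0.02],[0,0,0],1]]'
```

```text
time_s: 14.55
tool_pos: [0.5844, 0.1331, 0.0512]
tcp_rot: [-1.948, -0.917, -1.495]
ft_force: [-0.7, 0.1, -1.9]
finger_gap: 0.0456
gripper_force: 56.3
time_s: 14.75
tool_pos: [0.5856, 0.1343, 0.0497]
tcp_rot: [-1.946, -0.919, -1.497]
ft_force: [-1.7, -2.0, 6.5]
finger_gap: 0.0457
gripper_force: 57.1
time_s: 14.95
tool_pos: [0.5871, 0.1355, 0.0496]
tcp_rot: [-1.942, -0.922, -1.5]
ft_force: [-5.0, -4.2, 26.8]
finger_gap: 0.0455
gripper_force: 58.4
```

```bash
python3 -m inch '[[[-0.02,-0.02,0.03],[0,0,0],1],[[-0.02,-0.02,0.03],[0,0,0],1]]'
python3 -m inch '[[[0,0,0],[0,0,0],0],[[0,0,0],[0,0,0],-0.2],[[0,0,0],[0,0,0],-0.45],[[0,0,0],[0,0,0],-0.45],[[0,0,0],[0,0,0],-0.45]]'
python3 -m inch '[[[0,0,0.15],[0,0,0],-0.45],[[0,0,0.35],[0,0,0],-0.45],[[0,0,0.65],[0,0,0],-0.45],[[0,0,1],[0,0,0],-0.45],[[0,0,1],[0,0,0],-0.45]]'
cat > tin.py <<'E'
from h import *
s,R=st();S=bot.camera("scene");T=bot.camera("top")
for c,roi in((S,(250,150,420,300)),(T,(200,120,330,260))):
    x0,y0,x1,y1=roi;h=cv2.cvtColor(c["pixels"],cv2.COLOR_RGB2HSV).astype(int);k=((h[...,0]<8)|(h[...,0]>172))&(h[...,1]>140)&(h[...,2]>60)
    m=np.zeros((400,640),np.uint8);m[y0:y1,x0:x1]=k[y0:y1,x0:x1];n,l,st_,ce=cv2.connectedComponentsWithStats(m);i=1+np.argmax(st_[1:,4]);ys,xs=np.where(l==i);P=bydepth(c,np.c_[xs,ys])
    zt=np.percentile(P[:,2],70);t=abs(P[:,2]-zt)<.006;q=onplane(c,np.c_[xs,ys][t],zt)
    print(len(xs),"top z",zt,np.median(P[t][:,2]),"px",xs.mean(),ys.mean(),"centre",P[t].mean(0).round(4),cv2.minAreaRect((q[:,:2]*1000).astype(np.float32)))
E
python3 tin.py
```

```text
time_s: 15.15
tool_pos: [0.5844, 0.1331, 0.0502]
tcp_rot: [-1.948, -0.917, -1.495]
ft_force: [1.0, -0.9, -2.2]
finger_gap: 0.0453
gripper_force: 56.6
time_s: 15.65
tool_pos: [0.5845, 0.1333, 0.0501]
tcp_rot: [-1.948, -0.918, -1.495]
ft_force: [-0.5, 0.2, 0.2]
finger_gap: 0.0615
gripper_force: 0.0
time_s: 16.15
tool_pos: [0.5855, 0.133, 0.155]
tcp_rot: [-1.945, -0.923, -1.502]
ft_force: [-0.2, -0.8, -0.8]
finger_gap: 0.0619
gripper_force: 0.0
t 16.15 p [0.5855 0.133  0.155 ] x [0.157 0.204 0.966] y [ 0.77  -0.639  0.01 ] z [ 0.619  0.742 -0.257] q [-0.33  0.31 -1.1  -0.76  1.13  2.53] F [-0.2 -0.8 -0.8] gap 0.0619 gf 0.0
224 top z 0.10984642904678077 0.10841100559720918 px 323.4955357142857 237.4375 centre [0.5533 0.0945 0.1087] ((554.54345703125, 95.91456604003906), (49.908111572265625, 44.88355255126953), 49.69357681274414)
243 top z 0.10824398045070108 0.10717080069912965 px 283.5267489711934 169.65843621399176 centre [0.5507 0.0969 0.1072] ((550.648193359375, 96.85804748535156), (43.99110794067383, 44.70178985595703), 50.1334342956543)
```

The tin stands upright and released at about (0.552, 0.096), yaw 50°. Rotating the tool to point down over it, and measuring the box in the same turn.

```bash
python3 -m inch '[[[-0.04,-0.05,0.1],[0.03,-0.02,0],-0.45],[[-0.1,-0.1,0.15],[0.06,-0.05,0],-1],[[-0.2,-0.2,0.1],[0.13,-0.11,0],-1],[[-0.25,-0.28,0.05],[0.19,-0.16,0],-1],[[-0.33,-0.37,-0.1],[0.25,-0.21,0],-1],[[-0.33,-0.37,-0.15],[0.319,-0.268,0],-1],[[-0.33,-0.37,-0.15],[0.319,-0.268,0],-1],[[-0.33,-0.37,-0.15],[0.319,-0.268,0],-1],[[-0.33,-0.37,-0.15],[0.319,-0.268,0],-1]]' 40
python3 - <<'E'
from h import *
go([.552,.096,.134],frame(50,0))
E
python3 - <<'E'
from h import *
import pickle
s,R=st();W=bot.camera("wrist");T=bot.camera("top");S=bot.camera("scene");pickle.dump((W,T,S),open("c5.pkl","wb"))
p=s["tool_pos"]; print("tcp px wrist",proj(W,[.552,.096,.108]))
tinrect(W,(150,60,560,330),.098,.116)
c0=pickle.load(open("c0.pkl","rb"))
for nm,c in(("top",c0["top"]),("scene",c0["scene"])):
    ys,xs=np.mgrid[0:400,0:640];px=np.c_[xs.ravel(),ys.ravel()];P=bydepth(c,px);h=cv2.cvtColor(c["pixels"],cv2.COLOR_RGB2HSV).reshape(-1,3).astype(int)
    near=(abs(P[:,0]-.57)<.13)&(abs(P[:,1]+.155)<.13)
    wood=near&(h[:,0]>5)&(h[:,0]<22)&(h[:,1]>110)&(h[:,2]>60)&(P[:,2]>.05)&(P[:,2]<.072)
    q=onplane(c,px[wood],.06);print(nm,"wood",wood.sum(),np.median(P[wood,2]),cv2.minAreaRect((q[:,:2]*1000).astype(np.float32)))
    gr=near&(h[:,0]>60)&(h[:,0]<90)&(h[:,1]>90)
    f=gr&(P[:,2]<.03)&(P[:,2]>-.005);print(" floor",f.sum(),P[f].mean(0).round(4))
    l=near&(P[:,2]>.14)&(P[:,2]<.25);print(" lid high",l.sum(),P[l].min(0).round(3),P[l].max(0).round(3),cv2.minAreaRect((P[l&gr][:,:2]*1000).astype(np.float32)))
    b=near&(h[:,0]>100)&(h[:,0]<125)&(h[:,1]>120)&(P[:,2]>.1)&(P[:,2]<.12);print(" blue top",P[b].mean(0).round(4),b.sum())
    r=near&((h[:,0]<8)|(h[:,0]>172))&(h[:,1]>140)&(P[:,0]<.52);print(" catch",r.sum(),P[r].mean(0).round(4),P[r].min(0).round(4),P[r].max(0).round(4))
E
```

```text
time_s: 17.15
tool_pos: [0.5679, 0.0881, 0.1367]
tcp_rot: [-1.673, -0.823, -1.668]
ft_force: [0.1, -0.7, 0.8]
finger_gap: 0.0854
gripper_force: 0.0
t 17.15 p [0.5679 0.0881 0.1367] x [ 0.003 -0.002  1.   ] y [ 0.795 -0.607 -0.004] z [ 0.607  0.795 -0.001] q [-0.49  0.99 -1.12 -2.1   1.41  3.14] F [ 0.1 -0.7  0.8] gap 0.0854 gf 0.0
 shift [-0.159  0.079 -0.027] turn [-0.3907  0.3116 -0.0106] deg 90.0
t 17.15 p [0.5679 0.0881 0.1367] x [ 0.003 -0.002  1.   ] y [ 0.795 -0.607 -0.004] z [ 0.607  0.795 -0.001] q [-0.49  0.99 -1.12 -2.1   1.41  3.14] F [ 0.1 -0.7  0.8] gap 0.0854 gf 0.0
tcp px wrist [[289.06377816 269.64364598]]
z 0.10711110674066616 ((1365.6318359375, 1051.267578125), (1709.310791015625, 2079.437744140625), 0.2624502182006836)
top wood 1095 0.05900620753293051 ((546.5333251953125, -152.10533142089844), (97.60172271728516, 178.9245147705078), 7.883114337921143)
 floor 256 [ 0.5428 -0.1029  0.0038]
 lid high 1332 [ 0.595 -0.237  0.141] [ 0.675 -0.041  0.242] ((635.9261474609375, -138.4807891845703), (53.354244232177734, 190.81756591796875), 8.94434928894043)
 blue top [ 0.5515 -0.1997  0.1115] 243
 catch 52 [ 0.4793 -0.16    0.0241] [ 0.4675 -0.171   0.0104] [ 0.4906 -0.1492  0.0347]
scene wood 381 0.060574042961888175 ((538.1665649414062, -140.04391479492188), (90.06631469726562, 137.1264190673828), 7.003137588500977)
 floor 152 [ 0.5358 -0.0862  0.0135]
 lid high 1321 [ 0.595 -0.24   0.14 ] [ 0.676 -0.044  0.245] ((639.2058715820312, -140.347412109375), (57.88673782348633, 192.07406616210938), 9.889871597290039)
 blue top [ 0.5514 -0.1999  0.1128] 150<stdin>:16: RuntimeWarning: Mean of empty slice.
  ret = um.true_divide(
Traceback (most recent call last):
ValueError: zero-size array to reduction operation minimum which has no identity
```

I had the turn sign the wrong way, though nothing was touched (force is about zero). Turning back, raised a little first.

```bash
python3 -m inch '[[[0,0,0.2],[-0.03,0.024,0],-1],[[0,0,0.4],[-0.07,0.056,0],-1],[[-0.03,0,0.5],[-0.11,0.088,0],-1],[[-0.06,0.02,0.5],[-0.15,0.12,0],-1],[[-0.09,0.04,0.5],[-0.19,0.15,0],-1],[[-0.12,0.06,0.4],[-0.23,0.184,0],-1],[[-0.16,0.08,0.4],[-0.27,0.216,0],-1],[[-0.16,0.08,0.3],[-0.31,0.247,0],-1],[[-0.16,0.08,0.3],[-0.35,0.28,0],-1],[[-0.16,0.08,0.3],[-0.391,0.312,-0.011],-1]]' 40
python3 - <<'E'
from h import *
go([.552,.096,.134],frame(50,0))
E
```

```text
time_s: 18.3
tool_pos: [0.5728, 0.0886, 0.1695]
tcp_rot: [-2.001, -0.926, -1.461]
ft_force: [0.7, -0.5, -0.7]
finger_gap: 0.0855
gripper_force: 0.0
t 18.3 p [0.5728 0.0886 0.1695] x [0.196 0.235 0.952] y [ 0.761 -0.649  0.003] z [ 0.618  0.724 -0.306] q [-0.44  0.19 -0.99 -0.3   1.16  2.3 ] F [ 0.7 -0.5 -0.7] gap 0.0855 gf 0.0
 shift [-0.208  0.074 -0.355] turn [-0.3055  0.2596  0.0015] deg 72.2
```

```bash
python3 -m inch '[[[0,0,0.1],[-0.04,0.034,0],-1],[[-0.05,0.02,0.1],[-0.08,0.068,0],-1],[[-0.1,0.04,0],[-0.12,0.1,0],-1],[[-0.15,0.06,0],[-0.16,0.135,0],-1],[[-0.21,0.07,-0.1],[-0.2,0.17,0],-1],[[-0.21,0.07,-0.2],[-0.24,0.2,0],-1],[[-0.21,0.07,-0.35],[-0.28,0.238,0],-1],[[-0.21,0.07,-0.35],[-0.306,0.26,0.001],-1],[[-0.21,0.07,-0.35],[-0.306,0.26,0.001],-1]]' 40
python3 - <<'E'
from h import *
import pickle
go([.552,.096,.134],frame(50,0))
W=bot.camera("wrist");pickle.dump(W,open("c6.pkl","wb"));
c=W;h=cv2.cvtColor(c["pixels"],cv2.COLOR_RGB2HSV).astype(int);k=(((h[...,0]<8)|(h[...,0]>172))&(h[...,1]>140)&(h[...,2]>60)).astype(np.uint8)
n,l,s_,ce=cv2.connectedComponentsWithStats(k);i=1+np.argmax(s_[1:,4]);ys,xs=np.where(l==i);P=bydepth(c,np.c_[xs,ys]);zt=np.percentile(P[:,2],70);t=abs(P[:,2]-zt)<.006
q=onplane(c,np.c_[xs,ys][t],zt);print(len(xs),zt,ce[i],cv2.minAreaRect((q[:,:2]*1000).astype(np.float32)))
E
```

```text
time_s: 19.2
tool_pos: [0.5533, 0.0955, 0.1359]
tcp_rot: [-2.817, -1.307, -0.137]
ft_force: [1.5, -0.7, 0.1]
finger_gap: 0.0854
gripper_force: 0.0
t 19.2 p [0.5533 0.0955 0.1359] x [0.642 0.761 0.094] y [ 0.764 -0.646  0.007] z [ 0.066  0.067 -0.996] q [ 0.13  0.28 -0.1   1.11  0.06  2.41] F [ 1.5 -0.7  0.1] gap 0.0854 gf 0.0
 shift [-0.013  0.005 -0.019] turn [-0.0215  0.0209  0.0011] deg 5.4
4164 0.10820770145897504 [317.74927954 216.40658021] ((551.802978515625, 92.79296875), (44.71931457519531, 45.21841049194336), 49.66938400268555)
```

```bash
python3 -m inch '[[[-0.01,-0.005,0],[-0.0215,0.021,0],-1],[[-0.01,-0.005,-0.1],[-0.0215,0.021,0],-1],[[-0.01,-0.005,-0.3],[-0.0215,0.021,0],-1],[[-0.01,-0.005,-0.6],[-0.0215,0.021,0],-1],[[-0.01,-0.005,-0.9],[-0.0215,0.021,0],-1],[[-0.01,-0.005,-0.96],[-0.0215,0.021,0],-1],[[-0.01,-0.005,-0.96],[-0.0215,0.021,0],0]]' 40
python3 -m inch '[[[0,0,0],[0,0,0],1],[[0,0,0],[0,0,0],1],[[0,0,0],[0,0,0],1],[[0,0,0],[0,0,0],1],[[0,0,0],[0,0,0],1]]' 40
python3 - <<'E'
from h import *
go([.552,.095,.039],frame(49.8,0))
E
```

```text
time_s: 19.95
tool_pos: [0.5506, 0.0944, 0.0374]
tcp_rot: [-2.845, -1.317, -0.001]
ft_force: [0.2, 0.2, 0.6]
finger_gap: 0.0734
gripper_force: 0.0
time_s: 20.45
tool_pos: [0.5525, 0.0948, 0.0393]
tcp_rot: [-2.846, -1.318, -0.004]
ft_force: [-3.0, -1.4, 8.4]
finger_gap: 0.0455
gripper_force: 40.6
t 20.45 p [0.5525 0.0948 0.0393] x [0.647 0.763 0.005] y [ 0.763 -0.647 -0.003] z [ 0.     0.006 -1.   ] q [ 0.17  0.41 -0.17  0.99  0.01  2.44] F [-3.  -1.4  8.4] gap 0.0455 gf 40.58293327689171
 shift [-0.005  0.002 -0.003] turn [-0.0019  0.0001  0.0006] deg 0.4
```

Gripped. Lifting and moving toward the cell, and refining the cell position from the hole's outline in the wood.

```bash
python3 -m inch '[[[0,0,0.2],[0,0,0],1],[[0,0,0.6],[0,0,0],1],[[0,0,1],[0,0,0],1],[[0,0,1],[0,0,0],1]]' 45
python3 -m inch '[[[0,-0.3,0.2],[0,0,-0.04],1],[[0,-0.6,0.2],[0,0,-0.08],1],[[-0.05,-1,0.2],[0,0,-0.12],1],[[-0.06,-1,0.2],[0,0,-0.16],1],[[-0.06,-1,0.2],[0,0,-0.2],1]]'
python3 - <<'E'
from h import *
import pickle
go([.54,-.1005,.14],frame(8.2,0))
def hole(c,nm):
    ys,xs=np.mgrid[0:400,0:640];px=np.c_[xs.ravel(),ys.ravel()];h=cv2.cvtColor(c["pixels"],cv2.COLOR_RGB2HSV).astype(int)
    wood=((h[...,0]>5)&(h[...,0]<22)&(h[...,1]>110)&(h[...,2]>60)).astype(np.uint8)
    q=proj(c,[[.505+.005,-.07,.06],[.60,-.05,.06],[.58,-.16,.06],[.495,-.15,.06]]).astype(np.int32)
    m=np.zeros((400,640),np.uint8);cv2.fillConvexPoly(m,q,1);m=m&(1-wood);m=cv2.morphologyEx(m,cv2.MORPH_OPEN,np.ones((3,3)))
    n,l,s,ce=cv2.connectedComponentsWithStats(m);seed=proj(c,[[.54,-.1,.06]])[0].astype(int);i=l[seed[1],seed[0]];ys,xs=np.where(l==i)
    w=onplane(c,np.c_[xs,ys],.06);print(nm,s[i],cv2.minAreaRect((w[:,:2]*1000).astype(np.float32)))
C=pickle.load(open("c0.pkl","rb"))
hole(C["top"],"top0"); hole(pickle.load(open("c4.pkl","rb"))[1],"top4")
E
```

```text
time_s: 20.85
tool_pos: [0.5545, 0.0952, 0.1436]
tcp_rot: [-2.847, -1.319, -0.014]
ft_force: [0.4, 0.6, -1.3]
finger_gap: 0.0455
gripper_force: 47.6
time_s: 21.35
tool_pos: [0.5453, -0.0065, 0.1576]
tcp_rot: [-3.115, -0.363, -0.004]
ft_force: [0.2, 1.1, -2.1]
finger_gap: 0.0449
gripper_force: 47.7
t 21.35 p [ 0.5453 -0.0065  0.1576] x [0.973 0.23  0.003] y [ 0.23  -0.973 -0.005] z [ 0.002  0.006 -1.   ] q [-0.02  0.31  0.    1.26  0.01  2.89] F [ 0.2  1.1 -2.1] gap 0.0449 gf 47.72952854633331
 shift [-0.053 -0.94  -0.176] turn [-0.0019  0.0006 -0.0283] deg 5.1
top0 [340 167  20  20 356] ((538.4060668945312, -99.18790435791016), (58.150726318359375, 57.3560791015625), 7.386168479919434)
top4 [340 167  20  20 353] ((538.3480834960938, -98.98086547851562), (58.147254943847656, 56.955162048339844), 7.590412139892578)
```

```bash
python3 -m inch '[[[-0.02,-0.3,0],[0,0,-0.028],1],[[-0.04,-0.6,0],[0,0,-0.028],1],[[-0.06,-0.93,0],[0,0,-0.029],1],[[-0.06,-0.935,0],[0,0,-0.029],1],[[-0.06,-0.935,0],[0,0,-0.029],1]]'
cat > cap.py <<'E'
from h import *
s,R=st()
for n in("top","scene","wrist"):
    c=bot.camera(n);h=cv2.cvtColor(c["pixels"],cv2.COLOR_RGB2HSV).astype(int);k=(((h[...,0]<8)|(h[...,0]>172))&(h[...,1]>140)&(h[...,2]>50)).astype(np.uint8)
    u=proj(c,[s["tool_pos"]+[0,0,.06]])[0];k=k*(np.hypot(*(np.mgrid[0:400,0:640][::-1]-u[:,None,None]))<(60 if n!="wrist" else 300))
    nn,l,s_,ce=cv2.connectedComponentsWithStats(k.astype(np.uint8))
    if nn<2: print(n,"none");continue
    i=1+np.argmax(s_[1:,4]);ys,xs=np.where(l==i);P=bydepth(c,np.c_[xs,ys]);print(n,len(xs),P.mean(0).round(4),P.min(0).round(4),P.max(0).round(4))
E
python3 cap.py
```

```text
time_s: 21.85
tool_pos: [0.5393, -0.0994, 0.1575]
tcp_rot: [-3.127, -0.23, -0.004]
ft_force: [-0.3, 0.2, -2.3]
finger_gap: 0.045
gripper_force: 47.8
t 21.85 p [ 0.5393 -0.0994  0.1575] x [0.989 0.146 0.003] y [ 0.146 -0.989 -0.006] z [ 0.002  0.006 -1.   ] q [-0.19  0.32  0.01  1.26  0.01  2.81] F [-0.3  0.2 -2.3] gap 0.045 gf 47.835179418325424
top none
scene 135 [ 0.5495 -0.0989  0.226 ] [ 0.5286 -0.126   0.2119] [ 0.5643 -0.0726  0.2654]
wrist 12452 [ 0.5423 -0.0997  0.226 ] [ 0.5025 -0.1593  0.0595] [ 0.605  -0.0746  0.3359]
```

```bash
python3 -m inch '[[[0,0,-0.15],[0,0,0],1],[[0,0,-0.3],[0,0,0],1],[[0,0,-0.45],[0,0,0],1],[[0,0,-0.55],[0,0,0],1],[[0,0,-0.6],[0,0,0],1],[[0,0,-0.65],[0,0,0],1],[[0,0,-0.7],[0,0,0],1]]'
python3 -m inch '[[[0,0,-0.1],[0,0,0],1],[[0,0,-0.2],[0,0,0],1],[[0,0,-0.3],[0,0,0],1],[[0,0,-0.37],[0,0,0],1],[[0,0,-0.39],[0,0,0],1],[[0,0,-0.39],[0,0,0],1]]'
python3 cap.py
```

```text
time_s: 22.7
tool_pos: [0.5397, -0.0987, 0.0876]
tcp_rot: [-3.128, -0.232, -0.004]
ft_force: [0.8, 0.0, -2.7]
finger_gap: 0.0451
gripper_force: 47.9
time_s: 23.3
tool_pos: [0.5392, -0.0988, 0.0482]
tcp_rot: [-3.127, -0.232, -0.002]
ft_force: [0.4, -0.3, -2.2]
finger_gap: 0.0455
gripper_force: 47.9
t 23.3 p [ 0.5392 -0.0988  0.0482] x [0.989 0.147 0.002] y [ 0.147 -0.989 -0.006] z [ 0.001  0.006 -1.   ] q [-0.19  0.38 -0.19  1.    0.01  2.81] F [ 0.4 -0.3 -2.2] gap 0.0455 gf 47.891026586294174
top none
scene 118 [ 0.5507 -0.0992  0.1187] [ 0.5303 -0.1332  0.0942] [ 0.5642 -0.0756  0.1766]
wrist 12473 [ 0.5424 -0.1002  0.1173] [ 0.5137 -0.1341  0.055 ] [ 0.6052 -0.0751  0.2272]
```

Inside the cell with no contact force. Lowering the last few mm.

```bash
python3 -m inch '[[[0,0,-0.02],[0,0,0],1],[[0,0,-0.035],[0,0,0],1],[[0,0,-0.035],[0,0,0],1]]'
python3 -m inch '[[[0,0,-0.015],[0,0,0],1],[[0,0,-0.015],[0,0,0],1]]'
```

```text
time_s: 23.75
tool_pos: [0.5392, -0.0988, 0.0448]
tcp_rot: [-3.127, -0.232, -0.003]
ft_force: [0.4, 0.4, -1.1]
finger_gap: 0.0455
gripper_force: 47.9
time_s: 23.95
tool_pos: [0.5396, -0.0988, 0.0443]
tcp_rot: [-3.128, -0.232, -0.004]
ft_force: [-5.2, 1.5, 13.2]
finger_gap: 0.045
gripper_force: 49.6
```

```bash
python3 -m inch '[[[0,0,0.01],[0,0,0],1],[[0,0,0.01],[0,0,0],0],[[0,0,0.01],[0,0,0],-0.3],[[0,0,0.01],[0,0,0],-0.6],[[0,0,0.01],[0,0,0],-0.6],[[0,0,0.01],[0,0,0],-0.6]]'
python3 -m inch '[[[0,0,0.2],[0,0,0],-0.6],[[0,0,0.4],[0,0,0],-0.6],[[0,0,0.7],[0,0,0],-0.6],[[0,0,1],[0,0,0],-0.6],[[0,0,1],[0,0,0],-0.6]]'
python3 -m inch '[[[0,0,0.5],[0,0,0],1],[[-0.2,0,1],[0,0,0],1],[[-0.6,0.1,1],[0,0,0],1],[[-1,0.2,1],[0,0,0],1],[[-1,0.2,1],[0,0,0],1]]'
python3 - <<'E'
from h import *
import pickle
s,R=st();S=bot.camera("scene");T=bot.camera("top");pickle.dump((S,T),open("c7.pkl","wb"))
c=S;h=cv2.cvtColor(c["pixels"],cv2.COLOR_RGB2HSV).astype(int);k=(((h[...,0]<8)|(h[...,0]>172))&(h[...,1]>140)&(h[...,2]>50))
a=cv2.resize(S["pixels"][140:260,180:340],(480,360),interpolation=cv2.INTER_CUBIC);b=cv2.resize(T["pixels"][110:210,320:409],(320,360),interpolation=cv2.INTER_CUBIC)
cv2.imwrite("pics/s7.png",np.hstack([a,b])[:,:,::-1])
for n,c in(("S",S),("T",T)):
    ys,xs=np.mgrid[0:400,0:640];px=np.c_[xs.ravel(),ys.ravel()];P=bydepth(c,px);B=(P[:,:2]-[.547,-.152])@np.array([[np.cos(.141),-np.sin(.141)],[np.sin(.141),np.cos(.141)]])
    hh=cv2.cvtColor(c["pixels"],cv2.COLOR_RGB2HSV).reshape(-1,3).astype(int);red=((hh[:,0]<8)|(hh[:,0]>172))&(hh[:,1]>140)&(P[:,2]>.09)&(abs(B[:,0])<.06)&(abs(B[:,1]-.05)<.06)
    print(n,"cap",red.sum(),np.percentile(P[red],[3,50,97],axis=0).round(4).tolist() if red.sum() else 0)
    g=(hh[:,0]>60)&(hh[:,0]<90)&(hh[:,1]>90)&(abs(B[:,1])<.1)&(B[:,0]>.03)&(B[:,0]<.2)&(P[:,2]>.075)
    for lo in np.arange(.08,.20,.02):
        q=g&(P[:,2]>lo)&(P[:,2]<lo+.02)
        if q.sum(): print("  z",round(lo,2),q.sum(),"boxx",np.percentile(B[q,0],[2,50,98]).round(3),"y",np.percentile(B[q,1],[1,99]).round(3))
E
```

```text
time_s: 24.55
tool_pos: [0.5393, -0.0988, 0.0445]
tcp_rot: [-3.127, -0.232, -0.003]
ft_force: [0.3, 0.3, 0.2]
finger_gap: 0.0687
gripper_force: 0.0
time_s: 25.05
tool_pos: [0.5413, -0.0992, 0.1483]
tcp_rot: [-3.129, -0.232, -0.011]
ft_force: [0.9, 0.3, -0.7]
finger_gap: 0.0682
gripper_force: 0.0
time_s: 25.55
tool_pos: [0.4356, -0.078, 0.2447]
tcp_rot: [-3.127, -0.232, -0.002]
ft_force: [0.9, -0.3, 0.9]
finger_gap: -0.0004
gripper_force: 0.0
t 25.55 p [ 0.4356 -0.078   0.2447] x [0.989 0.147 0.002] y [ 0.147 -0.989 -0.006] z [ 0.001  0.006 -1.   ] q [-0.18  0.09 -0.06  1.42  0.01  2.81] F [ 0.9 -0.3  0.9] gap -0.0004 gf 0.0
S cap 200 [[0.5172, -0.1197, 0.102], [0.5398, -0.0969, 0.1129], [0.5612, -0.0758, 0.1189]]
  z 0.08 132 boxx [0.063 0.109 0.111] y [-0.082  0.093]
  z 0.1 144 boxx [0.067 0.111 0.113] y [-0.083  0.094]
  z 0.12 150 boxx [0.068 0.112 0.115] y [-0.085  0.092]
  z 0.14 153 boxx [0.07  0.115 0.117] y [-0.081  0.093]
  z 0.16 714 boxx [0.067 0.101 0.118] y [-0.093  0.092]
  z 0.18 152 boxx [0.068 0.081 0.117] y [-0.09  0.09]
T cap 0 0
  z 0.08 9 boxx [0.061 0.068 0.078] y [-0.092 -0.091]
  z 0.1 9 boxx [0.064 0.071 0.076] y [-0.093 -0.091]
  z 0.12 16 boxx [0.06  0.067 0.089] y [-0.093  0.096]
  z 0.14 14 boxx [0.062 0.073 0.096] y [-0.092  0.096]
  z 0.16 838 boxx [0.066 0.095 0.115] y [-0.092  0.095]
  z 0.18 43 boxx [0.064 0.07  0.092] y [-0.089  0.095]
```

View pics/s7.png

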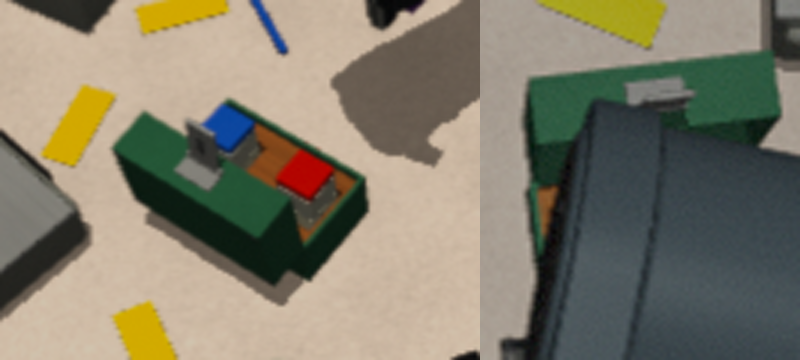

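The tin stands in the cell, red cap at (305,173) in the left half and cap top at z≈0.113. The lid stands open with its hasp upright at its middle. Next I'll go behind the lid at box y≈+72 mm, clear of the hasp, with the fingers shut.

```bash
cat >> h.py <<'E'
def b2w(X,Y): a=.141;return np.array([.547+X*np.cos(a)-Y*np.sin(a),-.152+X*np.sin(a)+Y*np.cos(a)])
E
python3 -m inch '[[[0.4,0.03,0.1],[0,0,0],1],[[0.85,0.06,0.1],[0,0,0],1]]'
python3 -m inch '[[[0.4,0.03,0],[0,0,0],1],[[0.85,0.06,0],[0,0,0],1]]'
python3 -m inch '[[[0.4,0.03,0],[0,0,0],1],[[0.75,0.06,0],[0,0,0],1],[[0.75,0.06,0],[0,0,0],1]]'
python3 - <<'E'
from h import *
R=frame(8.1,0);go([*b2w(.150,.072),.2],R);go([*b2w(.150,.072),.116],R)
p0=None
for th in(1.7,1.5,1.3,1.1,.9,.7,.5,.3,.1,0):
    a=.085;X=.055-a*np.cos(th)+.053*np.sin(th)+.011;z=.07+a*np.sin(th)+.053*np.cos(th)-.034
    print(th,np.r_[b2w(X,.072),z].round(4))
E
```

```text
time_s: 25.85
tool_pos: [0.5259, -0.0731, 0.2554]
tcp_rot: [-3.128, -0.231, -0.006]
ft_force: [1.1, -0.4, 1.2]
finger_gap: -0.0001
gripper_force: 0.0
time_s: 26.05
tool_pos: [0.6116, -0.0668, 0.2536]
tcp_rot: [-3.127, -0.232, -0.003]
ft_force: [0.1, -1.3, 1.3]
finger_gap: -0.0002
gripper_force: 0.0
time_s: 26.35
tool_pos: [0.6873, -0.0605, 0.2504]
tcp_rot: [-3.127, -0.232, 0.002]
ft_force: [-0.2, -0.5, -0.7]
finger_gap: 0.0002
gripper_force: 0.0
t 26.35 p [ 0.6873 -0.0605  0.2504] x [ 0.989  0.148 -0.001] y [ 0.148 -0.989 -0.006] z [-0.002  0.006 -1.   ] q [-0.09  0.7   0.85  1.73  0.01  2.9 ] F [-0.2 -0.5 -0.7] gap 0.0002 gf 0.0
 shift [-0.019  0.009 -0.504] turn [-0.0019 -0.0005 -0.0022] deg 0.5
t 26.35 p [ 0.6873 -0.0605  0.2504] x [ 0.989  0.148 -0.001] y [ 0.148 -0.989 -0.006] z [-0.002  0.006 -1.   ] q [-0.09  0.7   0.85  1.73  0.01  2.9 ] F [-0.2 -0.5 -0.7] gap 0.0002 gf 0.0
 shift [-0.019  0.009 -1.344] turn [-0.0019 -0.0005 -0.0022] deg 0.5
1.7 [ 0.6651 -0.0625  0.1135]
1.5 [ 0.6486 -0.0649  0.1245]
1.3 [ 0.6303 -0.0675  0.1321]
1.1 [ 0.6108 -0.0702  0.1358]
0.9 [ 0.591  -0.073   0.1355]
0.7 [ 0.5717 -0.0758  0.1313]
0.5 [ 0.5535 -0.0784  0.1233]
0.3 [ 0.5373 -0.0807  0.1118]
0.1 [ 0.5237 -0.0826  0.0972]
0 [ 0.5181 -0.0834  0.089 ]
```

```bash
python3 -m inch '[[[0,0,-0.3],[0,0,0],1],[[0,0,-0.6],[0,0,0],1],[[0,0,-1],[0,0,0],1],[[0,0,-1],[0,0,0],1]]'
python3 -m inch '[[[0,0,-0.2],[0,0,0],1],[[0,0,-0.35],[0,0,0],1],[[-0.1,0,-0.35],[0,0,0],1],[[-0.22,-0.02,-0.35],[0,0,0],1],[[-0.22,-0.02,-0.35],[0,0,0],1]]'
python3 -m inch '[[[-0.1,-0.01,0.06],[0,0,0],1],[[-0.2,-0.02,0.1],[0,0,0],1],[[-0.2,-0.03,0.1],[0,0,0],1]]'
```

```text
time_s: 26.75
tool_pos: [0.6811, -0.0606, 0.1473]
tcp_rot: [-3.126, -0.231, 0.014]
ft_force: [-0.5, -0.3, -0.9]
finger_gap: -0.0002
gripper_force: 0.0
time_s: 27.25
tool_pos: [0.6634, -0.0632, 0.1215]
tcp_rot: [-3.128, -0.231, -0.007]
ft_force: [0.1, -0.3, -0.9]
finger_gap: -0.0001
gripper_force: 0.0
time_s: 27.55
tool_pos: [0.6436, -0.066, 0.1316]
tcp_rot: [-3.128, -0.232, -0.007]
ft_force: [-0.3, 0.4, 1.1]
finger_gap: -0.0
gripper_force: 0.4
```

```bash
cat > lid.py <<'E'
from h import *
s,R=st();c=bot.camera("scene")
ys,xs=np.mgrid[0:400,0:640];px=np.c_[xs.ravel(),ys.ravel()];P=bydepth(c,px);a=.141;B=(P[:,:2]-[.547,-.152])@np.array([[np.cos(a),-np.sin(a)],[np.sin(a),np.cos(a)]])
hh=cv2.cvtColor(c["pixels"],cv2.COLOR_RGB2HSV).reshape(-1,3).astype(int)
g=(hh[:,0]>60)&(hh[:,0]<90)&(hh[:,1]>90)&(abs(B[:,1])<.1)&(B[:,0]>-.08)&(B[:,0]<.2)&(P[:,2]>.075)
for Y in(-.07,-.035,.035):
    q=g&(abs(B[:,1]-Y)<.012);Q=np.c_[B[q,0],P[q,2]]
    r=cv2.minAreaRect((Q*1000).astype(np.float32));print(Y,q.sum(),"z max",Q[:,1].max().round(4),"x",Q[:,0].min().round(4),Q[:,0].max().round(4))
q=g&(abs(B[:,1])<.09);
# highest plane fit via RANSAC-lite: lstsq on largest-normal cluster
Q=np.c_[B[q,0],P[q,2]]
for th in np.arange(-.1,1.9,.1):
    d=(Q-[.055,.07])@[np.sin(th),np.cos(th)];n=(abs(d-.053)<.004).sum()
    print(round(th,1),n,end=" | ")
E
python3 lid.py
```

```text
t 27.55 p [ 0.6436 -0.066   0.1316] x [0.989 0.147 0.005] y [ 0.147 -0.989 -0.005] z [ 0.004  0.006 -1.   ] q [-0.11  0.54  0.27  1.3   0.01  2.89] F [-0.3  0.4  1.1] gap -0.0 gf 0.35807775595458224
-0.07 206 z max 0.1923 x 0.0458 0.1069
-0.035 157 z max 0.1917 x 0.0649 0.1072
0.035 90 z max 0.2401 x -0.0491 0.1215
-0.1 67 | 0.0 65 | 0.1 70 | 0.2 75 | 0.3 86 | 0.4 77 | 0.5 76 | 0.6 87 | 0.7 88 | 0.8 107 | 0.9 120 | 1.0 147 | 1.1 151 | 1.2 190 | 1.3 254 | 1.4 600 | 1.5 527 | 1.6 104 | 1.7 9 | 1.8 0 |
```

The lid follows (about 1.45 rad). Continuing along the arc.

```bash
python3 -m inch '[[[-0.07,-0.01,0.01],[0,0,0],1],[[-0.14,-0.015,0.01],[0,0,0],1],[[-0.23,-0.03,0.03],[0,0,0],1],[[-0.33,-0.04,0.04],[0,0,0],1],[[-0.43,-0.055,0.04],[0,0,0],1],[[-0.53,-0.07,0.04],[0,0,0],1],[[-0.63,-0.085,0.02],[0,0,0],1],[[-0.72,-0.1,-0.01],[0,0,0],1],[[-0.82,-0.11,-0.05],[0,0,0],1],[[-0.91,-0.12,-0.1],[0,0,0],1]]'
python3 lid.py
```

```text
time_s: 28.6
tool_pos: [0.5522, -0.0782, 0.1204]
tcp_rot: [-3.128, -0.232, -0.005]
ft_force: [-1.0, -0.9, 6.3]
finger_gap: -0.0001
gripper_force: 2.7
t 28.6 p [ 0.5522 -0.0782  0.1204] x [0.989 0.147 0.004] y [ 0.147 -0.989 -0.005] z [ 0.003  0.005 -1.   ] q [-0.14  0.35 -0.04  1.18  0.01  2.85] F [-1.  -0.9  6.3] gap -0.0001 gf 2.6541208662092686
-0.07 227 z max 0.1718 x -0.0153 0.0794
-0.035 236 z max 0.1707 x -0.015 0.0793
0.035 204 z max 0.2278 x 0.0012 0.0813
-0.1 240 | 0.0 282 | 0.1 292 | 0.2 324 | 0.3 398 | 0.4 664 | 0.5 1218 | 0.6 642 | 0.7 233 | 0.8 95 | 0.9 34 | 1.0 12 | 1.1 3 | 1.2 0 | 1.3 0 | 1.4 0 | 1.5 0 | 1.6 0 | 1.7 0 | 1.8 0 |
```

```bash
python3 -m inch '[[[-0.08,-0.015,-0.04],[0,0,0],1],[[-0.15,-0.03,-0.09],[0,0,0],1],[[-0.22,-0.04,-0.16],[0,0,0],1],[[-0.28,-0.045,-0.23],[0,0,0],1],[[-0.34,-0.05,-0.28],[0,0,0],1],[[-0.34,-0.05,-0.31],[0,0,0],1],[[-0.34,-0.05,-0.32],[0,0,0],1]]'
python3 -m inch '[[[0,0,-0.02],[0,0,0],1],[[0,0,-0.03],[0,0,0],1]]'
python3 lid.py
```

```text
time_s: 29.35
tool_pos: [0.5168, -0.0829, 0.0872]
tcp_rot: [-3.127, -0.231, -0.001]
ft_force: [-9.1, -0.5, 15.2]
finger_gap: -0.0001
gripper_force: 7.6
time_s: 29.55
tool_pos: [0.5171, -0.0829, 0.087]
tcp_rot: [-3.128, -0.232, -0.004]
ft_force: [-28.9, 2.6, 62.2]
finger_gap: 0.0
gripper_force: 31.5
t 29.55 p [ 0.5171 -0.0829  0.087 ] x [0.989 0.147 0.003] y [ 0.147 -0.989 -0.005] z [ 0.002  0.005 -1.   ] q [-0.16  0.3  -0.19  1.07  0.01  2.83] F [-28.9   2.6  62.2] gap 0.0 gf 31.491226460784674
-0.07 243 z max 0.1316 x -0.0534 0.0568
-0.035 241 z max 0.132 x -0.0515 0.0565
0.035 228 z max 0.1961 x -0.0336 0.0564
-0.1 554 | 0.0 1092 | 0.1 676 | 0.2 290 | 0.3 147 | 0.4 59 | 0.5 15 | 0.6 12 | 0.7 6 | 0.8 0 | 0.9 0 | 1.0 0 | 1.1 0 | 1.2 0 | 1.3 0 | 1.4 0 | 1.5 0 | 1.6 0 | 1.7 0 | 1.8 0 |
```

The lid is shut. Backing off at once, then measuring the hasp.

```bash
python3 -m inch '[[[0,0,0.1],[0,0,0],1],[[0,0,0.5],[0,0,0],1],[[0,0.05,1],[0,0,0],1],[[-0.2,0.1,1],[0,0,0],1],[[-0.6,0.1,1],[0,0,0],1],[[-1,0.1,1],[0,0,0],1]]'
python3 -m inch '[[[-0.5,0,0],[0,0,0],1],[[-1,0,0],[0,0,0],1],[[-1,0,0],[0,0,0],1]]'
cat > hasp.py <<'E'
from h import *
s,R=st();a=.141;Rb=np.array([[np.cos(a),-np.sin(a)],[np.sin(a),np.cos(a)]])
for n in("wrist","scene","top"):
    c=bot.camera(n);ys,xs=np.mgrid[0:400,0:640];px=np.c_[xs.ravel(),ys.ravel()];P=bydepth(c,px);B=(P[:,:2]-[.547,-.152])@Rb
    ok=c["range_z"].ravel()>.05;hh=cv2.cvtColor(c["pixels"],cv2.COLOR_RGB2HSV).reshape(-1,3).astype(int)
    g=ok&(hh[:,0]>60)&(hh[:,0]<90)&(hh[:,1]>90)&(P[:,2]>.105)&(P[:,2]<.15)&(abs(B[:,1])<.11)&(abs(B[:,0])<.09)
    if g.sum(): print(n,"lid top",g.sum(),np.median(P[g,2]).round(4),"X",np.percentile(B[g,0],[1,99]).round(4),"Y",np.percentile(B[g,1],[1,99]).round(4), "slope",np.polyfit(B[g,0],P[g,2],1)[0].round(3))
    q=ok&(B[:,0]>-.15)&(B[:,0]<-.066)&(abs(B[:,1])<.03)&(P[:,2]>.035)&(P[:,2]<.14)
    if q.sum(): print("  hasp",q.sum(),"X",np.percentile(B[q,0],[2,50,98]).round(4),"Y",np.percentile(B[q,1],[2,98]).round(4),"z",np.percentile(P[q,2],[2,50,98]).round(4))
    k=ok&((hh[:,0]<8)|(hh[:,0]>172))&(hh[:,1]>140)&(abs(B[:,1])<.03)&(B[:,0]<-.04)&(B[:,0]>-.12)
    if k.sum(): print("  catch",k.sum(),"X",np.percentile(B[k,0],[2,98]).round(4),"Y",np.percentile(B[k,1],[2,98]).round(4),"z",np.percentile(P[k,2],[2,98]).round(4))
E
python3 hasp.py
```

```text
time_s: 30.2
tool_pos: [0.4168, -0.0727, 0.1845]
tcp_rot: [-3.127, -0.233, -0.004]
ft_force: [0.8, -0.2, 0.7]
finger_gap: -0.0004
gripper_force: 0.0
time_s: 30.5
tool_pos: [0.3131, -0.0725, 0.1849]
tcp_rot: [-3.128, -0.231, -0.003]
ft_force: [0.7, -0.3, 0.2]
finger_gap: -0.0001
gripper_force: 0.0
t 30.5 p [ 0.3131 -0.0725  0.1849] x [0.989 0.147 0.003] y [ 0.147 -0.989 -0.005] z [ 0.002  0.006 -1.   ] q [-0.23 -0.15 -0.44  1.28  0.01  2.76] F [ 0.7 -0.3  0.2] gap -0.0001 gf 0.0
  hasp 3114 X [-0.118  -0.0925 -0.0696] Y [-0.0205  0.0143] z [0.0792 0.0836 0.0879]
  catch 351 X [-0.0809 -0.0559] Y [-0.0074  0.0144] z [0.0145 0.0823]
scene lid top 1813 0.1231 X [-0.0526  0.056 ] Y [-0.0923  0.0924] slope -0.024
  hasp 103 X [-0.1164 -0.0972 -0.0783] Y [-0.0189  0.0151] z [0.0766 0.084  0.09  ]
top lid top 2410 0.1218 X [-0.055   0.0512] Y [-0.09    0.0955] slope 0.005
  hasp 212 X [-0.1168 -0.0916 -0.067 ] Y [-0.0153  0.0192] z [0.0769 0.0822 0.0887]
```

```bash
cat > way.py <<'E'
from h import *
import sys
tl=float(sys.argv[1]);t=np.radians(tl);R=frame(8.1,tl)
def P(phi,r,pen=0.0):
    m=np.array([np.cos(phi),-np.sin(phi)]);c=np.array([-.059,.086])+r*np.array([-np.sin(phi),-np.cos(phi)])-.003*m+pen*m
    k=.011*np.array([np.cos(t),np.sin(t)]);k=k*np.sign(np.cos(phi+t) if abs(np.cos(phi+t))>1e-6 else 1)
    T=c-k;p=T+.034*np.array([np.sin(t),-np.cos(t)]);return np.r_[b2w(p[0],0),p[1]]
for phi,r in((1.57,.045),(1.3,.045),(1.,.045),(.8,.042),(.6,.04),(.4,.038),(.25,.037),(.15,.036),(.08,.036),(0,.036)): print(phi,P(phi,r).round(4))
go(P(1.57,.045)+[0,0,.04],R)
E
python3 way.py 40
```

```text
1.57 [ 0.474  -0.1624  0.07  ]
1.3 [ 0.4748 -0.1622  0.0579]
1.0 [ 0.4795 -0.1616  0.0452]
0.8 [ 0.47   -0.1629  0.0258]
0.6 [ 0.4771 -0.1619  0.0216]
0.4 [ 0.4845 -0.1609  0.0191]
0.25 [ 0.4899 -0.1601  0.0178]
0.15 [ 0.4936 -0.1596  0.0177]
0.08 [ 0.4961 -0.1592  0.0172]
0 [ 0.4989 -0.1588  0.0169]
t 30.65 p [ 0.3183 -0.073   0.185 ] x [0.989 0.147 0.004] y [ 0.147 -0.989 -0.005] z [ 0.003  0.005 -1.   ] q [-0.23 -0.14 -0.43  1.28  0.01  2.76] F [-0.1 -0.6  0.4] gap 0.0003 gf 0.0
 shift [ 1.557 -0.894 -0.75 ] turn [ 0.0303 -0.2189 -0.0025] deg 39.8
```

```bash
python3 -m inch '[[[0.2,-0.2,0.1],[0.006,-0.044,0],1],[[0.4,-0.4,0.1],[0.012,-0.088,0],1],[[0.6,-0.6,0.1],[0.018,-0.13,0],1],[[0.8,-0.8,0.1],[0.024,-0.175,0],1],[[1,-0.89,0.1],[0.03,-0.219,-0.003],1],[[1,-0.89,0],[0.03,-0.219,-0.003],1],[[1,-0.89,0],[0.03,-0.219,-0.003],1]]'
python3 way.py 40|tail -2
```

```text
time_s: 31.35
tool_pos: [0.4164, -0.1619, 0.1826]
tcp_rot: [-2.903, -0.2, -1.046]
ft_force: [0.5, -0.2, -0.5]
finger_gap: -0.0
gripper_force: 0.0
t 31.35 p [ 0.4164 -0.1619  0.1826] x [0.763 0.105 0.638] y [ 0.138 -0.99  -0.002] z [ 0.632  0.09  -0.77 ] q [-0.78 -0.35 -0.83  0.63  0.53  2.35] F [ 0.5 -0.2 -0.5] gap -0.0 gf 0.0
 shift [ 0.576 -0.005 -0.726] turn [-0.0005 -0.0021  0.0009] deg 0.4
```

```bash
python3 -m inch '[[[0.2,0,-0.1],[0,0,0],1],[[0.4,0,-0.3],[0,0,0],1],[[0.58,0,-0.5],[0,0,0],1],[[0.58,0,-0.7],[0,0,0],1],[[0.58,0,-0.7],[0,0,0],1]]'
python3 way.py 40|tail -2
```

```text
time_s: 31.85
tool_pos: [0.4752, -0.16, 0.1121]
tcp_rot: [-2.902, -0.206, -1.044]
ft_force: [0.5, 0.1, -0.9]
finger_gap: -0.0005
gripper_force: 0.0
t 31.85 p [ 0.4752 -0.16    0.1121] x [0.763 0.108 0.637] y [ 0.142 -0.99  -0.003] z [ 0.631  0.093 -0.771] q [-0.65 -0.18 -0.92  0.3   0.47  2.48] F [ 0.5  0.1 -0.9] gap -0.0005 gf 0.0
 shift [-0.012 -0.024 -0.021] turn [-0.0005 -0.0023 -0.0005] deg 0.4
```

```bash
python3 -m inch '[[[0,-0.02,-0.2],[0,0,0],1],[[0,-0.02,-0.4],[0,0,0],1],[[0,-0.02,-0.47],[0,0,0],1],[[0,-0.02,-0.54],[0,0,0],1],[[0.02,-0.02,-0.6],[0,0,0],1],[[0.04,-0.02,-0.67],[0,0,0],1],[[0,-0.02,-0.75],[0,0,0],1],[[-0.04,-0.02,-0.82],[0,0,0],1],[[-0.05,-0.02,-0.86],[0,0,0],1],[[-0.03,-0.02,-0.87],[0,0,0],1]]'
python3 way.py 40|tail -2; python3 hasp.py
```

```text
time_s: 32.85
tool_pos: [0.4716, -0.1637, 0.0266]
tcp_rot: [-2.902, -0.202, -1.052]
ft_force: [-0.9, 0.3, -0.4]
finger_gap: -0.0004
gripper_force: 0.3
t 32.85 p [ 0.4716 -0.1637  0.0266] x [0.76  0.106 0.641] y [ 0.139 -0.99  -0.001] z [ 0.635  0.089 -0.768] q [-0.67 -0.   -1.07 -0.02  0.48  2.47] F [-0.9  0.3 -0.4] gap -0.0004 gf 0.29650908429175615
 shift [0.025 0.014 0.834] turn [-0.0001 -0.0008  0.0007] deg 0.2
t 32.85 p [ 0.4716 -0.1637  0.0266] x [0.76  0.106 0.641] y [ 0.139 -0.99  -0.001] z [ 0.635  0.089 -0.768] q [-0.67 -0.   -1.07 -0.02  0.48  2.47] F [-0.9  0.3 -0.4] gap -0.0004 gf 0.29650908429175615
wrist lid top 51714 0.1228 X [-0.0572 -0.0128] Y [-0.0965  0.0877] slope 0.154
  hasp 30156 X [-0.1493 -0.1321 -0.0685] Y [-0.0281  0.028 ] z [0.0596 0.1065 0.1391]
scene lid top 1817 0.1233 X [-0.0528  0.0561] Y [-0.0921  0.0927] slope -0.028
  hasp 328 X [-0.1484 -0.1253 -0.0929] Y [-0.0277  0.0275] z [0.0545 0.1006 0.1371]
top lid top 2412 0.1217 X [-0.055   0.0512] Y [-0.0898  0.0958] slope 0.003
  hasp 413 X [-0.1483 -0.1186 -0.0678] Y [-0.0272  0.0283] z [0.0541 0.09   0.137 ]
```

```bash
python3 -m inch '[[[0.03,0.01,-0.03],[0,0,0],1],[[0.06,0.02,-0.05],[0,0,0],1],[[0.1,0.02,-0.065],[0,0,0],1],[[0.13,0.03,-0.075],[0,0,0],1],[[0.16,0.03,-0.08],[0,0,0],1]]'
python3 -m inch '[[[0.02,0,-0.005],[0,0,0],1],[[0.03,0,-0.01],[0,0,0],1]]'
python3 -m inch '[[[0.02,0,0],[0,0,0],1],[[0.02,0,0],[0,0,0],1]]'
python3 - <<'E'
from h import *
s,R=st();W=bot.camera("wrist");T=bot.camera("top");S=bot.camera("scene")
a=cv2.resize(W["pixels"],(480,300));b=cv2.resize(T["pixels"][140:220,320:405],(320,300),interpolation=cv2.INTER_CUBIC)
cv2.imwrite("pics/h8.png",np.hstack([a,b])[:,:,::-1])
E
```

```text
time_s: 33.5
tool_pos: [0.4885, -0.1605, 0.0192]
tcp_rot: [-2.902, -0.204, -1.053]
ft_force: [-1.7, -0.6, -0.3]
finger_gap: 0.0002
gripper_force: 0.6
time_s: 33.7
tool_pos: [0.4915, -0.1607, 0.0185]
tcp_rot: [-2.902, -0.204, -1.054]
ft_force: [-0.1, 0.9, 0.6]
finger_gap: -0.0002
gripper_force: 0.5
time_s: 33.9
tool_pos: [0.4931, -0.1607, 0.0182]
tcp_rot: [-2.902, -0.203, -1.053]
ft_force: [-4.3, 0.2, 0.4]
finger_gap: -0.0001
gripper_force: 1.9
t 33.9 p [ 0.4931 -0.1607  0.0182] x [0.76  0.107 0.641] y [ 0.139 -0.99  -0.   ] z [ 0.635  0.09  -0.767] q [-0.62  0.05 -1.06 -0.08  0.46  2.51] F [-4.3  0.2  0.4] gap -0.0001 gf 1.8514709640294313
```

Contact with the catch is building (4 N). Pressing on in 1–2 mm steps.

```bash
python3 -m inch '[[[0.015,0,0],[0,0,0],1],[[0.015,0,0],[0,0,0],1]]' | tr '\n' ' '; echo
python3 -m inch '[[[0.015,0,0],[0,0,0],1],[[0.015,0,0],[0,0,0],1]]'| tr '\n' ' '; echo
python3 -m inch '[[[0.015,0,0],[0,0,0],1],[[0.015,0,0],[0,0,0],1]]'| tr '\n' ' '; echo
python3 -m inch '[[[0.01,0,0],[0,0,0],1],[[0.01,0,0],[0,0,0],1]]'| tr '\n' ' '
```

```text
time_s: 34.25 tool_pos: [0.4941, -0.1605, 0.0179] tcp_rot: [-2.902, -0.203, -1.052] ft_force: [-8.5, -0.5, 1.2] finger_gap: 0.0 gripper_force: 4.2 
time_s: 34.45 tool_pos: [0.4952, -0.1604, 0.0175] tcp_rot: [-2.902, -0.202, -1.051] ft_force: [-10.7, 0.5, 1.5] finger_gap: -0.0002 gripper_force: 5.4 
time_s: 34.65 tool_pos: [0.4968, -0.1603, 0.0175] tcp_rot: [-2.902, -0.202, -1.051] ft_force: [-7.2, 1.3, -3.6] finger_gap: 0.0 gripper_force: 3.0 
time_s: 34.85 tool_pos: [0.498, -0.1604, 0.0177] tcp_rot: [-2.902, -0.203, -1.051] ft_force: [-4.8, 0.6, -3.0] finger_gap: -0.0 gripper_force: 2.4
```

```bash
python3 -m inch '[[[0.01,0,0],[0,0,0],1],[[0.01,0,0],[0,0,0],1]]'| tr '\n' ' '; echo
python3 -m inch '[[[0.01,0,0],[0,0,0],1],[[0.01,0,0],[0,0,0],1]]'| tr '\n' ' '; echo
python3 -m inch '[[[0.01,0,0],[0,0,0],1],[[0.01,0,0],[0,0,0],1]]'| tr '\n' ' '
```

```text
time_s: 35.05 tool_pos: [0.4995, -0.1606, 0.0181] tcp_rot: [-2.902, -0.203, -1.053] ft_force: [-1.8, 1.6, -1.4] finger_gap: -0.0001 gripper_force: 1.2 
time_s: 35.25 tool_pos: [0.5013, -0.1611, 0.0188] tcp_rot: [-2.902, -0.204, -1.055] ft_force: [-1.2, 1.1, 0.5] finger_gap: -0.0001 gripper_force: 0.4 
time_s: 35.45 tool_pos: [0.5018, -0.161, 0.0185] tcp_rot: [-2.902, -0.203, -1.054] ft_force: [-10.2, -0.5, 7.6] finger_gap: 0.0002 gripper_force: 5.2
```

The force dropped and then rose against a hard stop, so the hasp has likely snapped in. Backing off to check.

```bash
python3 -m inch '[[[-0.1,-0.01,0],[0,0,0],1],[[-0.4,-0.05,0.1],[0,0,0],1],[[-0.8,-0.1,0.5],[0,0,0],1],[[-1,-0.1,1],[0,0,0],1],[[-1,-0.1,1],[0,0,0],1]]'
python3 -m inch '[[[-0.2,0,0.4],[-0.006,0.044,0],1],[[-0.2,0.2,0.4],[-0.015,0.11,0],1]]'
python3 - <<'E'
from h import *
s,R=st();a=.141;Rb=np.array([[np.cos(a),-np.sin(a)],[np.sin(a),np.cos(a)]])
c=W=bot.camera("wrist");T=bot.camera("top");S=bot.camera("scene")
ys,xs=np.mgrid[0:400,0:640];px=np.c_[xs.ravel(),ys.ravel()];P=bydepth(c,px);B=(P[:,:2]-[.547,-.152])@Rb
q=(B[:,0]>-.15)&(B[:,0]<-.05)&(abs(B[:,1])<.016)&(P[:,2]<.11)&(c["range_z"].ravel()>.1)
for lo in np.arange(.0,.11,.01):
    k=q&(P[:,2]>lo)&(P[:,2]<=lo+.01)
    if k.sum():print(round(lo,2),k.sum(),np.percentile(B[k,0],[3,50,97]).round(4),np.median(c["pixels"].reshape(-1,3)[k],0))
a1=cv2.resize(W["pixels"],(480,300));b=cv2.resize(S["pixels"][160:260,200:306],(320,300),interpolation=cv2.INTER_CUBIC)
cv2.imwrite("pics/end.png",np.hstack([a1,b])[:,:,::-1])
E
```

```text
time_s: 35.95
tool_pos: [0.401, -0.1715, 0.1213]
tcp_rot: [-2.903, -0.203, -1.058]
ft_force: [0.2, -0.3, -0.3]
finger_gap: -0.0
gripper_force: 0.0
time_s: 36.15
tool_pos: [0.3821, -0.1563, 0.1574]
tcp_rot: [-3.013, -0.202, -0.738]
ft_force: [0.7, -1.6, -1.1]
finger_gap: 0.0002
gripper_force: 0.0
t 36.15 p [ 0.3821 -0.1563  0.1574] x [0.879 0.118 0.462] y [ 0.134 -0.991 -0.002] z [ 0.458  0.063 -0.887] q [-0.68 -0.31 -0.74  0.79  0.34  2.39] F [ 0.7 -1.6 -1.1] gap 0.0002 gf 0.0
0.0 943 [-0.1473 -0.1098 -0.0595] [221. 202. 187.]
0.01 6 [-0.0566 -0.0563 -0.0561] [47. 48. 44.]
0.02 247 [-0.0812 -0.0766 -0.0636] [125.  35.  30.]
0.03 289 [-0.0723 -0.0664 -0.0628] [65. 47. 44.]
0.04 109 [-0.0643 -0.0634 -0.0561] [50. 49. 47.]
0.05 138 [-0.0644 -0.0635 -0.0562] [49. 48. 46.]
0.06 146 [-0.0641 -0.0634 -0.0566] [49. 48. 46.]
0.07 149 [-0.0639 -0.0633 -0.0628] [48. 47. 45.]
0.08 339 [-0.064  -0.0626 -0.058 ] [77. 77. 75.]
0.09 218 [-0.0615 -0.0584 -0.0576] [46. 47. 45.]
0.1 301 [-0.0588 -0.0581 -0.0559] [46. 51. 46.]
```

View pics/end.png

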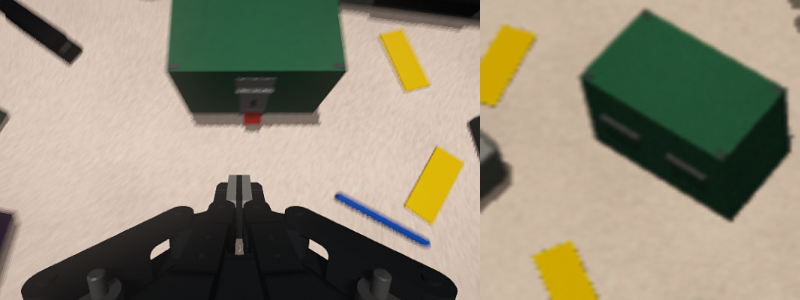

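The picture shows the lid shut and the hasp hanging flush at (253,95), with the red catch up in front at (252,118). In depth the strap is vertical at X ≈ −63 mm over its whole length. Handing in.

```bash
python3 -m inch '[[[0,0,0],[0,0,0],1],[[0,0,0],[0,0,0],1],[[0,0,0],[0,0,0],1]]' | head -2; python3 -c "
from workcell import bot
print(bot.close_job())"
```

```text
time_s: 36.6
tool_pos: [0.3829, -0.1544, 0.1541]
the job is handed in; nothing more can be done
None
```

The job is handed in at 36.6 s: the curing-salt tin was stood on the counter and released, retaken from above and set upright in the free cell, then the lid was shut and the hasp snapped flush behind the catch (the first grip missed, and one lid press reached 62 N at the fingertips).

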